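# Weigh out a remelt charge of reject castings

## Robot

A 6-joint arm with a two-finger parallel gripper is mounted at the origin on the work surface. World frame = base frame: x ahead of the robot, y to its left, z up, the work surface at z = 0. Lengths are in m, angles in rad, forces in N, time in s.
With the tool pointing down it reaches from about 0.375 to 0.9 m from the base axis. Payload 3.1 kg.
Tool frame: the origin (TCP) lies at the very end of the fingers, on their centre line; the grasp point (between the pads) lies 19 mm behind it; z points along the fingers, y is the direction in which the jaws open and shut (so a half turn about z gives the same grasp; the last joint's range is limited). The gripper opens to 87 mm and grips with 3 to 60 N. Pads are 19 mm wide; open, the fingers measure 117 mm over their backs; the gripper's body (75 mm by 190 mm) begins 51 mm behind the grasp point.
Start: joints at [0.967, 0.527, 1.433, -0, 1.181, -0.178], TCP at [0.258, 0.569, 0.223] pointing down, gripper open.
Joint ranges: [-3.08, 3.08], [-0.75, 2.2], [0.22, 2.44], [-1.43, 4.57], [0, 2.65], [-2.85, 2.85]. Speed limits (rad/s): [2.79, 2.79, 3.14, 3.14, 3.14, 3.14].

## Interface

Orientations are given as a unit quaternion [x, y, z, w].
In Python, from rig import robot, vision, boxes_of, cut_out, mark_of gives the robot as it stands. The module is installed in compiled form; this text tells all that it offers.
- The arm moves only by the tool play_rows, never from a script. Its argument "commands" is a list of rows, each a list of 3 entries, a list of its own where there are three numbers: the finger opening in m, from 0 to 0.087, then the shift along the tool's x, y, z in m, then the turn, a rotation vector about the tool's x, y, z in degrees. A call has 1 to 20 rows; each row is the pose to reach, as a shift and turn from the pose measured when the call began, along the tool's axes at that moment; what a row does not reach only later rows make up. A row lasts 1/10 s, in which the tool goes at most 50 mm and 8.59 degrees, less where a joint would pass 70% of its speed; a pose out of reach is approached as far as the arm can. A call with a gripper value outside its range is refused whole. The fingers move at their own pace and stop on an object; "squeeze" is the grip in N (left out, the last holds). Time passes only in rows, so rows that repeat a pose let the fingers close. It gives the time, the measured TCP pose, the force and the opening at its end, in the units of the state.
- robot.read_state(): the state, without advancing time (a new reading comes with each control period).
- vision.capture(name): name is "scene" or "top" or "wrist"; returns the picture (400x640x3 uint8, red, green, blue); there is no depth.
- vision.camera_info(name): a dict with "intrinsics" (3x3 intrinsics, pixels), "world_to_cam" (4x4, takes a point from world to camera coordinates); the wrist camera has in their place "tool_from_camera" (4x4, takes a point from camera to tool coordinates, whose origin is the TCP and whose axes are the flange's). Camera axes: x right, y up, looking along -z (the intrinsics and any distortion apply to the point x, -y, -z); pixel columns grow to the right and rows downward; lengths in m; the calibration is good to about 2 mm. A picture is of the moment at which its call begins: read the wrist's pose just before it. camera_info takes no time and is no camera call.
- robot.hand_in(): hands the job in, once; it reports no verdict.
Trained networks look in the newest picture that a camera, given by its name, has taken for a name from the list of things; names that differ only in an ending like _2 or _b are one class to them, and where a whole thing is asked for, a point or a joint stands for the part that bears it (a point fixed in the world has none). Each returns a list of dicts, best first, with "p" (0 to 1); they miss things now and then, are a little off and sometimes report something else, mostly with a low value. They report only what shows in the picture. A call takes as long as a camera call. They do not tell look-alikes from the thing itself.
- boxes_of(camera, name): "extent" ([left, top, width, height] in pixels, round what is visible of it).
- cut_out(camera, name): "pixels" (400x640 bool, what is visible of it) and "extent" ([left, top, width, height] in pixels, round what is visible of it).
- mark_of(camera, name): "position" ([row, column] in pixels: a listed point, or the origin of a listed thing).
The state is a dict: "time": time; "joint_positions": joint angles; "joint_velocities": joint speeds; "effort": joint torques, N m; "ee_pos": TCP position; "eef_rot": TCP orientation; "force": force on the tool from outside, world axes, zero at the start; "torque": the same for the moment, N m; "finger_gap": finger opening in m.
Only numpy, scipy, OpenCV 4.12 (cv2) and the standard library are available. Lean on these libraries where they do the work, as an engineer would, in place of code of your own. Each camera call takes 0.05 s, during which the arm holds its last target.

## Task

Make up one charge of reject castings for the remelt furnace on the spring scale. First tip every tall housing that is there over onto the plywood board, without lifting it, by pushing high on the lug side with its foot against the board's edge, so that all lie on the board with their lifting lugs up; then lift them by the lugs into the scale pan and set them down lugs up, and add cast rings until the pointer stands in the green sector. Leave spare rings on the bench, nothing half in the pan, and the other things where they are.

Things in the scene. Friction and masses are not known exactly. Their poses are not given: they have to be found in the camera images.
- pan_mid (a point): middle of the floor of the scale's steel pan (goes down with the pan). The pan is 280 mm (its x) by 350 mm (its y) with a rim 12 mm high and 3 mm thick all round; empty, its floor is 105 mm above the bench. Axes: x from the pan to the dial, z up
- scale: spring dial scale with a blue base, fixed to the bench; origin on the bench below the middle of the pan, x towards the dial, z up. The dial head (170 by 200 mm, 95 mm high, dial facing up) stands at its +x side, lower than the empty pan. Place and yaw vary
- pan (a joint): how far the pan has sunk below its empty height, in m: 0 empty, 20 mm per kg, end stop at 48 mm. A housing sinks it about 12 mm, a ring about 6 mm. The red dial pointer turns clockwise with it, 6 degrees per mm, and stands in the dial's green sector (full charge, 1.8 kg) from 33.5 to 38.5 mm
- board: plywood laying-over board screwed flat to the bench, 330 mm (x) by 185 mm (y), 18 mm thick; origin at the centre of its underside, z up. Its long +y edge (y = +92.5 mm) is the stop: the housings stand on the bench just beyond that edge, 3 to 40 mm from it, side by side. Place and yaw vary
- h1: reject cast-aluminium housing, closed box 105 (x) by 85 (y) by 150 mm (z), 0.6 kg, may be absent; origin at the centre of the end face it stands on at the start, z up its height. It starts standing beside the board, its +y face (with the lug) turned away from the board within 0.3 rad. Tipped onto the board it lies 85 mm high, +y and lug up. Friction with the bench about 0.6
- h1_lug (a point): centre of the lifting lug of h1: a fin on the +y face at mid-height, 14 mm thick (along the housing's x), 28 mm proud of the face (y) and 36 mm long (z), 56.5 mm in +y and 75 mm in z from the housing's origin; in line with the centre of gravity
- h2: reject cast-aluminium housing, closed box 105 (x) by 85 (y) by 150 mm (z), 0.6 kg, may be absent; origin at the centre of the end face it stands on at the start, z up its height. It starts standing beside the board, its +y face (with the lug) turned away from the board within 0.3 rad. Tipped onto the board it lies 85 mm high, +y and lug up. Friction with the bench about 0.6
- h2_lug (a point): centre of the lifting lug of h2: a fin on the +y face at mid-height, 14 mm thick (along the housing's x), 28 mm proud of the face (y) and 36 mm long (z), 56.5 mm in +y and 75 mm in z from the housing's origin; in line with the centre of gravity
- r1: reject cast-aluminium ring, open at both ends: 90 mm outside, 74 mm inside diameter, wall 8 mm, 55 mm high, about 0.3 kg, standing flat on the bench; origin at the centre of its underside, z along its axis. May be absent
- r2: reject cast-aluminium ring, open at both ends: 90 mm outside, 74 mm inside diameter, wall 8 mm, 55 mm high, about 0.3 kg, standing flat on the bench; origin at the centre of its underside, z along its axis. May be absent
- r3: reject cast-aluminium ring, open at both ends: 90 mm outside, 74 mm inside diameter, wall 8 mm, 55 mm high, about 0.3 kg, standing flat on the bench; origin at the centre of its underside, z along its axis. May be absent
- r4: reject cast-aluminium ring, open at both ends: 90 mm outside, 74 mm inside diameter, wall 8 mm, 55 mm high, about 0.3 kg, standing flat on the bench; origin at the centre of its underside, z along its axis. May be absent
- r5: reject cast-aluminium ring, open at both ends: 90 mm outside, 74 mm inside diameter, wall 8 mm, 55 mm high, about 0.3 kg, standing flat on the bench; origin at the centre of its underside, z along its axis. May be absent
- tape: roll of brown tape, 100 mm across, 24 mm high, lying flat; origin at the centre of its underside. Not part of the job: leave it where it is
- can: blue and white can, 66 mm across, 90 mm high, standing; origin under its centre. Not part of the job: leave it where it is
- wirebrush: hand brush with a wooden handle, 180 mm long, lying; origin under its middle, x along it. Not part of the job: leave it where it is
- spanner: steel spanner 180 mm long, lying; origin under its middle, x along it. Not part of the job: leave it where it is
- file: flat file with an orange handle, 240 mm long, lying; origin under its middle, x along it. Not part of the job: leave it where it is
- marker: white and blue marker pen, 120 mm long, lying; origin under its middle, x along it. Not part of the job: leave it where it is
There are look-alikes about, which are no part of the job. Leave any turquoise look-alike of the h1 alone.

How it is judged:
On the way:
1. every housing that is there lies on the board at the same time, lug up (within 0.15 rad), let go and at rest (angle between each of h1, h2's own y axis and vertical below 0.15 rad and x of h1_lug in the frame of board between -0.17 and 0.17 m and y of h1_lug in the frame of board between -0.09 and 0.1 m and z of h1_lug in the frame of board between 0.105 and 0.128 m and linear speed of each of h1, h2 below 0.03 m/s and contact force between each of h1, h2 and the fingers below 0.2 N and x of h2_lug in the frame of board between -0.17 and 0.17 m and y of h2_lug in the frame of board between -0.09 and 0.1 m and z of h2_lug in the frame of board between 0.105 and 0.128 m), for 0.2 s.
At the end, for the whole second after the job is handed in: The pan has sunk 33.5 to 38.5 mm (pointer in the green sector) and is at rest; every housing that is there lies on the pan's floor with its lug up within 0.15 rad; every ring is at rest, either inside the pan or down on the bench (angle between each of h1, h2's own y axis and vertical below 0.15 rad and x of h1_lug in the frame of pan_mid between -0.13 and 0.13 m and y of h1_lug in the frame of pan_mid between -0.15 and 0.15 m and z of h1_lug in the frame of pan_mid between 0.085 and 0.115 m and linear speed of each of h1, h2, r1, r2, r3, r4, r5 below 0.02 m/s and x of h2_lug in the frame of pan_mid between -0.13 and 0.13 m and y of h2_lug in the frame of pan_mid between -0.15 and 0.15 m and z of h2_lug in the frame of pan_mid between 0.085 and 0.115 m and ((x of r1 in the frame of pan_mid between -0.14 and 0.14 m and y of r1 in the frame of pan_mid between -0.175 and 0.175 m and z of r1 in the frame of pan_mid between -0.01 and 0.2 m) or height (world z) of r1 below 0.05 m) and ((x of r2 in the frame of pan_mid between -0.14 and 0.14 m and y of r2 in the frame of pan_mid between -0.175 and 0.175 m and z of r2 in the frame of pan_mid between -0.01 and 0.2 m) or height (world z) of r2 below 0.05 m) and ((x of r3 in the frame of pan_mid between -0.14 and 0.14 m and y of r3 in the frame of pan_mid between -0.175 and 0.175 m and z of r3 in the frame of pan_mid between -0.01 and 0.2 m) or height (world z) of r3 below 0.05 m) and ((x of r4 in the frame of pan_mid between -0.14 and 0.14 m and y of r4 in the frame of pan_mid between -0.175 and 0.175 m and z of r4 in the frame of pan_mid between -0.01 and 0.2 m) or height (world z) of r4 below 0.05 m) and ((x of r5 in the frame of pan_mid between -0.14 and 0.14 m and y of r5 in the frame of pan_mid between -0.175 and 0.175 m and z of r5 in the frame of pan_mid between -0.01 and 0.2 m) or height (world z) of r5 below 0.05 m) and value of joint pan between 0.0335 and 0.0385 m and velocity of joint pan between -0.004 and 0.004 m/s); the robot touches nothing.
It fails at once if a housing is lifted while it still stands on end ((angle between h1's own y axis and vertical between 1.3 and 1.84 rad and height (world z) of h1 above 0.06 m) or (angle between h2's own y axis and vertical between 1.3 and 1.84 rad and height (world z) of h2 above 0.06 m)).
It fails at once if a bystander (tape, can, brush, spanner, file, pen) is shifted by more than 60 mm (distance of any of tape, can, wirebrush, spanner, file, marker from where it was at the start of the episode above 0.06 m).
Of h1, h2 only 1 to 2 are there at a start; the rules pass over those that are not, and their reading is None.
Of r1, r2, r3, r4, r5 only 4 to 5 are there at a start; the rules pass over those that are not, and their reading is None.
At some moment in a run one of r1, r2, r3, r4, r5 may be knocked a few centimetres aside while the robot is not near it.
Once in a run the grip may slacken for a moment while it holds something.
It also fails if it takes over 210 s, if anything falls off the work surface, if the arm or the gripper's body presses on something with over 40 N, if the wrist force passes 120 N, or if a joint passes its speed limit or range.

## Working session

There is one attempt and no reset: what is moved stays moved. The work goes in short steps, Python scripts to look and compute and a tool call to move; the robot and the scene stay as the last step left them, time stands still between calls to the robot, and variables do not carry over. Pictures are saved under pics/ and viewed, and the job is handed in when it is done.

Besides the shell and the picture viewer there is one more tool, called as name(argument=value, ...) on one line, values as JSON. play_rows: Moves the arm, as the interface text tells. Its arguments: {"type":"object","properties":{"commands":{"type":"array","items":{"type":"array"}},"squeeze":{"type":"number"}},"required":["commands"]}

```bash
mkdir -p pics; ls; cat > h.py <<'E'
import numpy as np, cv2
from rig import robot, vision, boxes_of, cut_out, mark_of
from scipy.spatial.transform import Rotation as R
def save(cam,name):
    im=vision.capture(cam); cv2.imwrite('pics/'+name,im[:,:,::-1]); return im
def cam(name):
    ci=vision.camera_info(name); K=np.array(ci['intrinsics']); 
    if 'world_to_cam' in ci: T=np.array(ci['world_to_cam'])
    else:
        s=robot.read_state(); W=np.eye(4); W[:3,:3]=R.from_quat(s['eef_rot']).as_matrix(); W[:3,3]=s['ee_pos']
        T=np.linalg.inv(W@np.array(ci['tool_from_camera']))
    return K,T
def proj(name,P,KT=None):
    K,T=KT or cam(name); P=np.atleast_2d(P); c=(T[:3,:3]@P.T).T+T[:3,3]
    q=c*[1,-1,-1]; u=(K@q.T).T; return u[:,:2]/u[:,2:]
def unproj(name,uv,z,KT=None):
    K,T=KT or cam(name); uv=np.atleast_2d(uv).astype(float)
    d=(np.linalg.inv(K)@np.c_[uv,np.ones(len(uv))].T).T*[1,-1,-1]
    Rt=T[:3,:3].T; o=-Rt@T[:3,3]; d=(Rt@d.T).T
    z=np.broadcast_to(z,len(uv)); return o+d*((z-o[2])/d[:,2])[:,None]
E
python3 - <<'E'
from h import *
s=robot.read_state(); print({k:np.round(v,3) for k,v in s.items()})
for n in ['scene','top','wrist']:
    save(n,n+'0.png'); print(n,{k:np.round(v,3).tolist() for k,v in vision.camera_info(n).items()})
E
```

```text
pics
{'time': np.float64(0.0), 'joint_positions': array([ 0.966,  0.528,  1.434,  0.   ,  1.181, -0.178]), 'joint_velocities': array([-0.001,  0.   , -0.001, -0.001, -0.001,  0.001]), 'effort': array([ -0.   , -44.004, -17.66 ,   0.063,   0.058,  -0.   ]), 'ee_pos': array([0.258, 0.569, 0.222]), 'eef_rot': array([ 0.211,  0.977, -0.001, -0.   ]), 'force': array([-0.939,  0.941, -0.134]), 'torque': array([0.008, 0.021, 0.02 ]), 'finger_gap': np.float64(0.087)}
scene {'intrinsics': [[389.996, 0.0, 317.6], [0.0, 389.996, 199.837], [0.0, 0.0, 1.0]], 'world_to_cam': [[-0.274, 0.962, 0.016, 0.001], [-0.814, -0.241, 0.528, 0.383], [0.512, 0.131, 0.849, -1.491], [0.0, 0.0, 0.0, 1.0]]}
top {'intrinsics': [[430.379, 0.0, 324.036], [0.0, 430.379, 199.351], [0.0, 0.0, 1.0]], 'world_to_cam': [[-0.003, -1.0, -0.002, 0.135], [0.987, -0.004, 0.16, -0.503], [-0.16, -0.001, 0.987, -1.203], [0.0, 0.0, 0.0, 1.0]]}
wrist {'intrinsics': [[301.546, 0.0, 315.852], [0.0, 301.546, 203.947], [0.0, 0.0, 1.0]], 'tool_from_camera': [[0.0, 0.962, 0.272, 0.074], [1.0, -0.0, -0.0, -0.001], [-0.0, 0.272, -0.962, -0.161], [0.0, 0.0, 0.0, 1.0]]}
```

View pics/top0.png

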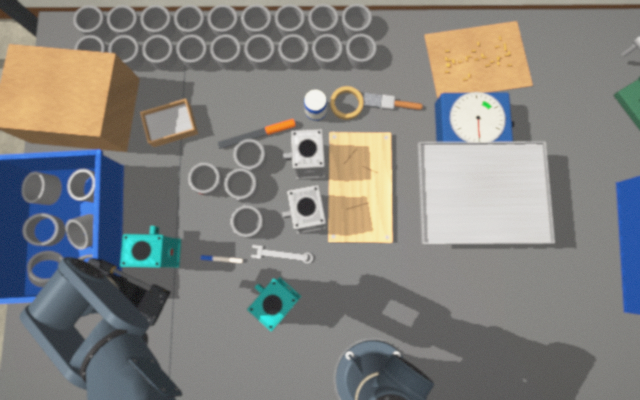

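View pics/scene0.png

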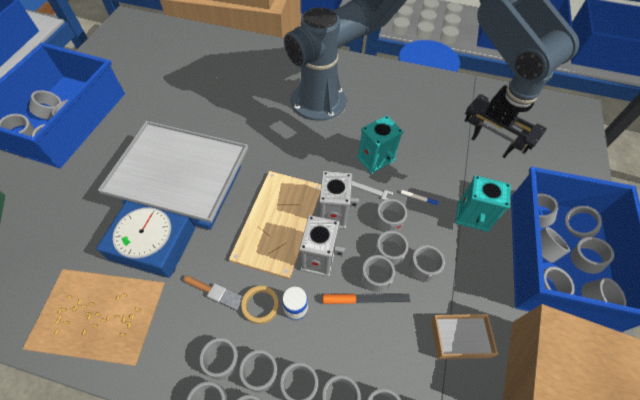

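View pics/wrist0.png

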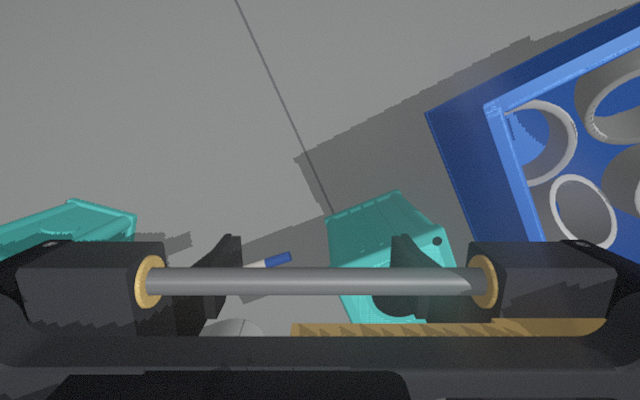

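```bash
python3 - <<'E'
from h import *
for c in ['top','scene']:
    vision.capture(c); KT=cam(c)
    for n in ['h1_lug','h1','r1','board','pan_mid','scale','can','tape','file','marker','spanner','wirebrush']:
        z={'h1_lug':.075,'pan_mid':.105}.get(n,0)
        for r in mark_of(c,n):
            if r['p']<.3: continue
            uv=r['position'][::-1]; print(c,n,round(r['p'],2),np.round(uv,0),np.round(unproj(c,uv,z,KT)[0],3))
E
```

```text
top h1_lug 0.91 [154. 232.] [0.409 0.604 0.075]
top h1_lug 0.64 [285. 214.] [0.457 0.243 0.075]
top h1_lug 0.58 [260. 288.] [0.254 0.308 0.075]
top h1_lug 0.56 [289. 156.] [0.624 0.232 0.075]
top h1 0.96 [308. 211.] [0.476 0.182 0.   ]
top h1 0.8 [307. 160.] [0.629 0.184 0.   ]
top h1 0.75 [279. 301.] [0.214 0.264 0.   ]
top h1 0.7 [168. 255.] [0.348 0.59  0.   ]
top r1 0.75 [244. 185.] [0.554 0.375 0.   ]
top r1 0.74 [251. 157.] [0.64  0.355 0.   ]
top r1 0.69 [311. 161.] [0.626 0.172 0.   ]
top r1 0.68 [209. 179.] [0.574 0.478 0.   ]
top r1 0.61 [250. 224.] [0.436 0.352 0.   ]
top board 0.7 [357. 186.] [0.55  0.033 0.   ]
top pan_mid 0.85 [484. 193.] [ 0.509 -0.306  0.105]
top scale 0.79 [474. 198.] [ 0.512 -0.314  0.   ]
top can 0.81 [313. 112.] [0.781 0.165 0.   ]
top tape 0.6 [346. 101.] [0.818 0.064 0.   ]
top tape 0.56 [242. 184.] [0.557 0.379 0.   ]
top file 0.94 [257. 137.] [0.705 0.338 0.   ]
top file 0.31 [485. 191.] [ 0.533 -0.348  0.   ]
top marker 0.72 [222. 260.] [0.333 0.43  0.   ]
top spanner 0.96 [280. 254.] [0.349 0.261 0.   ]
top spanner 0.72 [359. 190.] [0.539 0.
[... 431 characters left out ...]
225 0.265 0.   ]
scene r1 0.97 [388. 252.] [0.551 0.375 0.   ]
scene r1 0.87 [389. 220.] [0.443 0.357 0.   ]
scene r1 0.87 [426. 264.] [0.559 0.487 0.   ]
scene r1 0.59 [377. 279.] [0.641 0.358 0.   ]
scene board 0.62 [389. 220.] [0.443 0.358 0.   ]
scene board 0.58 [278. 221.] [0.543 0.024 0.   ]
scene pan_mid 0.66 [176. 167.] [ 0.506 -0.306  0.105]
scene scale 0.68 [186. 185.] [ 0.502 -0.304  0.   ]
scene can 0.97 [295. 309.] [0.79 0.16 0.  ]
scene tape 0.71 [260. 304.] [0.804 0.063 0.   ]
scene file 0.93 [368. 300.] [0.708 0.347 0.   ]
scene marker 0.6 [418. 195.] [0.325 0.431 0.   ]
scene spanner 0.64 [364. 188.] [0.347 0.257 0.   ]
scene wirebrush 0.97 [214. 293.] [ 0.809 -0.071  0.   ]
```

```bash
python3 - <<'E'
import cv2
a=cv2.imread('pics/top0.png')[80:280,180:400]; cv2.imwrite('pics/tc0.png',cv2.resize(a,None,fx=3.6,fy=3,interpolation=2)[:, :800])
a=cv2.imread('pics/scene0.png')[140:300,220:460]; cv2.imwrite('pics/sc0.png',cv2.resize(a,None,fx=3.3,fy=3.3,interpolation=2))
E
```

```text
(no output)
```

View pics/sc0.png

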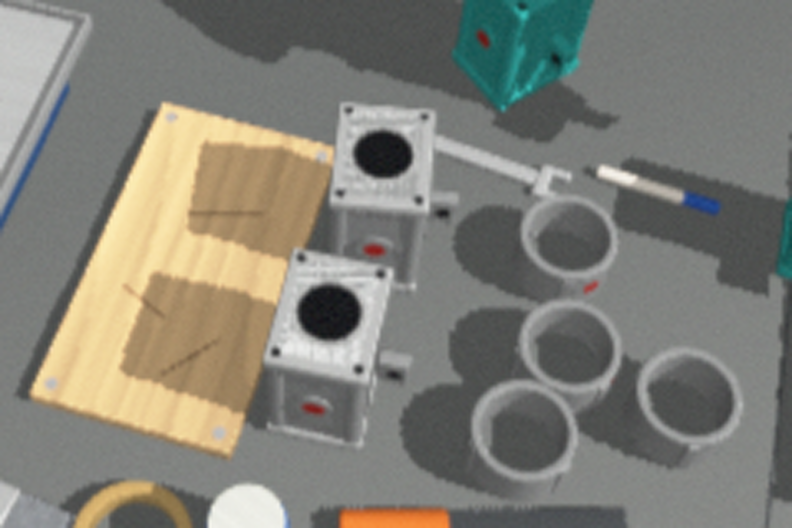

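View pics/tc0.png

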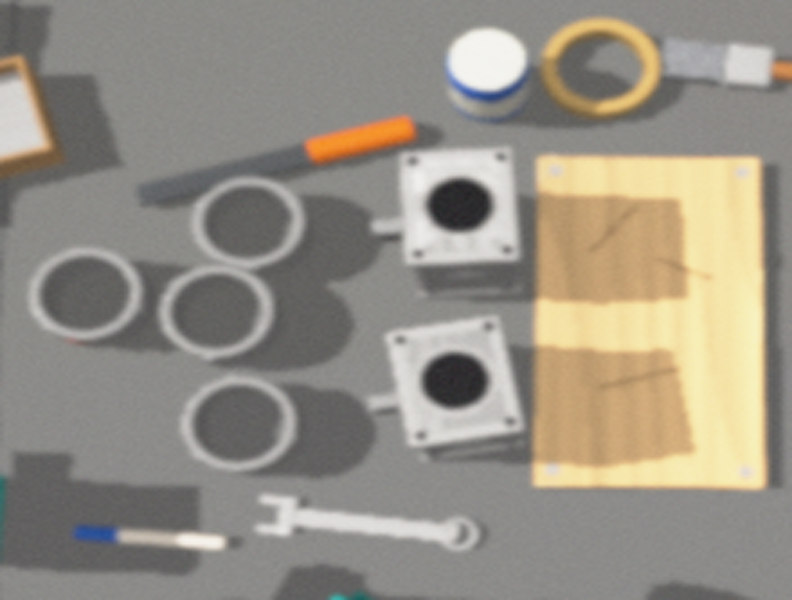

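```bash
python3 - <<'E'
from h import *
KT=cam('top')
f=lambda L:np.array([(180+u/3.6,80+v/3.0) for u,v in L])
for nm,L,z in [('A',[(402,151),(510,150),(520,262),(405,264)],.15),('B',[(388,337),(497,320),(522,430),(408,445)],.15),('bd',[(536,157),(762,157),(766,488),(532,487)],.018),
 ('lugA',[(372,227),(400,235)],.08),('lugB',[(368,403),(400,410)],.08),('pan',[((419-180)*3.6,(143-80)*3),((547-180)*3.6,(142-80)*3),((553-180)*3.6,(243-80)*3),((422-180)*3.6,(243-80)*3)],.117)]:
    P=unproj('top',f(L),z,KT); print(nm,np.round(P[:,:2],3).tolist(),np.round(P.mean(0),3))
s=robot.read_state();print(s['time'])
E
```

```text
A [[0.675, 0.22], [0.675, 0.138], [0.572, 0.131], [0.57, 0.216]] [0.623 0.176 0.15 ]
B [[0.505, 0.228], [0.519, 0.148], [0.422, 0.13], [0.409, 0.213]] [0.464 0.18  0.15 ]
bd [[0.712, 0.118], [0.711, -0.072], [0.379, -0.066], [0.381, 0.123]] [0.546 0.026 0.018]
lugA [[0.623, 0.248], [0.615, 0.226]] [0.619 0.237 0.08 ]
lugB [[0.455, 0.249], [0.448, 0.224]] [0.452 0.237 0.08 ]
pan [[0.648, -0.131], [0.649, -0.485], [0.371, -0.476], [0.372, -0.128]] [ 0.51  -0.305  0.117]
1.45
```

```bash
cat >> h.py <<'E'
def go(pos,yaw,tilt=None):
    """yaw deg = world angle of tool y; tool down. prints shift(mm), turn(deg)"""
    s=robot.read_state(); R0=R.from_quat(s['eef_rot']); 
    a=np.radians(yaw); y=np.array([np.cos(a),np.sin(a),0]); z=np.array([0,0,-1.]); x=np.cross(y,z)
    R1=R.from_matrix(np.c_[x,y,z]); 
    print('shift mm',np.round(R0.inv().apply(np.array(pos)-s['ee_pos'])*1000,1),'turn',np.round((R0.inv()*R1).as_rotvec(degrees=True),1))
def st():
    s=robot.read_state(); m=R.from_quat(s['eef_rot']).as_matrix()
    print(round(s['time'],2),'pos',np.round(s['ee_pos'],4),'ytool deg',round(np.degrees(np.arctan2(m[1,1],m[0,1])),1),'zt',np.round(m[:,2],3),'F',np.round(s['force'],1),'gap',round(float(s['finger_gap']),4),'q',np.round(s['joint_positions'],2))
E
python3 -c "
from h import *
st();go([.620,.28,.222],2.9)"
```

```text
1.45 pos [0.2581 0.5692 0.2226] ytool deg 65.6 zt [ 0.  0. -1.] F [-0.7 -1.   0.1] gap 0.0871 q [ 0.97  0.53  1.43  0.    1.18 -0.18]
shift mm [-449.  -113.9    0.6] turn [ 0.  -0.  62.7]
```

play_rows(commands=[[0.05,[-0.15,-0.038,0],[0,0,21]],[0.05,[-0.3,-0.076,0],[0,0,42]],[0.05,[-0.449,-0.114,0],[0,0,62.7]],[0.05,[-0.449,-0.114,0],[0,0,62.7]],[0.05,[-0.449,-0.114,0],[0,0,62.7]],[0.05,[-0.449,-0.114,0],[0,0,62.7]],[0.05,[-0.449,-0.114,0],[0,0,62.7]],[0.05,[-0.449,-0.114,0],[0,0,62.7]],[0.05,[-0.449,-0.114,0],[0,0,62.7]],[0.05,[-0.449,-0.114,0],[0,0,62.7]],[0.05,[-0.449,-0.114,0],[0,0,62.7]],[0.05,[-0.449,-0.114,0],[0,0,62.7]],[0.05,[-0.449,-0.114,0],[0,0,62.7]],[0.05,[-0.449,-0.114,0],[0,0,62.7]]])

```text
time: 2.85
ee_pos: [0.6184, 0.2815, 0.2227]
eef_rot: [0.688, 0.726, -0.0, -0.0]
force: [-0.2, 0.4, 0.9]
finger_gap: 0.0503
```

```bash
python3 -c "
from h import *
st();go([.619,.262,.128],2.9);save('top','top1.png');save('wrist','w1.png')"
```

```text
2.85 pos [0.6184 0.2815 0.2227] ytool deg 3.0 zt [-0.001  0.    -1.   ] F [-0.2  0.4  0.9] gap 0.0503 q [0.26 0.6  1.28 0.   1.26 0.21]
shift mm [-19.5  -0.3  94.7] turn [-0.  -0.   0.1]
```

View pics/w1.png

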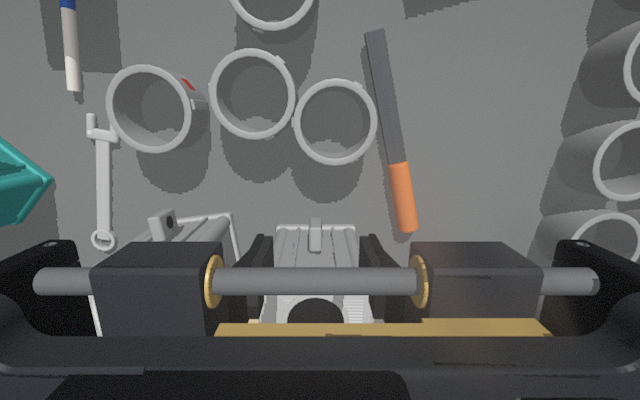

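play_rows(commands=[[0.05,[-0.01,0,0.04],[0,0,0]],[0.05,[-0.018,0,0.08],[0,0,0]],[0.05,[-0.02,0,0.095],[0,0,0]],[0.05,[-0.03,0,0.095],[0,0,0]],[0.05,[-0.042,0,0.095],[0,0,0]],[0.05,[-0.052,0,0.095],[0,0,0]],[0.05,[-0.06,0,0.094],[0,0,0]],[0.05,[-0.068,0,0.092],[0,0,0]],[0.05,[-0.076,0,0.09],[0,0,0]],[0.05,[-0.084,0,0.088],[0,0,0]],[0.05,[-0.092,0,0.085],[0,0,0]],[0.05,[-0.1,0,0.082],[0,0,0]],[0.05,[-0.1,0,0.082],[0,0,0]]])

```text
time: 4.25
ee_pos: [0.624, 0.1796, 0.1408]
eef_rot: [0.689, 0.725, -0.001, 0.0]
force: [1.0, -0.1, 0.1]
finger_gap: 0.05
```

```bash
python3 -c "
from h import *
st();a=save('top','top2.png');b=save('scene','sc2.png')
import cv2
x=np.vstack([cv2.resize(a[90:260,180:430],(780,290)),cv2.resize(b[150:300,220:460],(780,300))]);cv2.imwrite('pics/m2.png',x[:,:,::-1])"
```

```text
4.25 pos [0.624  0.1796 0.1408] ytool deg 3.0 zt [-0.001 -0.001 -1.   ] F [ 1.  -0.1  0.1] gap 0.05 q [ 0.11  0.65  1.44 -0.    1.05  0.06]
```

View pics/m2.png

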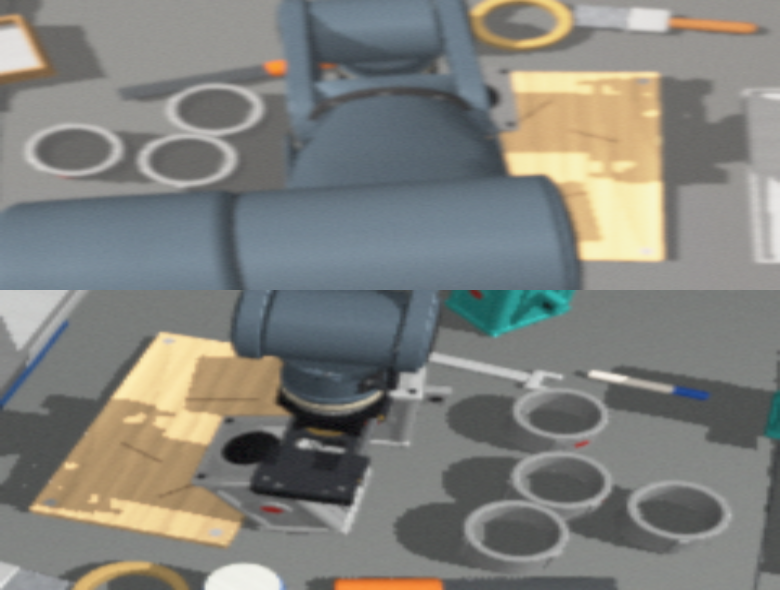

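play_rows(commands=[[0.05,[-0.008,0,-0.004],[0,0,0]],[0.05,[-0.016,0,-0.007],[0,0,0]],[0.05,[-0.024,0,-0.01],[0,0,0]],[0.05,[-0.032,0,-0.013],[0,0,0]],[0.05,[-0.04,0,-0.016],[0,0,0]],[0.05,[-0.048,0,-0.02],[0,0,0]],[0.05,[-0.056,0,-0.024],[0,0,0]],[0.05,[-0.064,0,-0.03],[0,0,0]],[0.05,[-0.064,0,-0.05],[0,0,0]],[0.05,[-0.04,0,-0.09],[0,0,0]],[0.05,[0.0,0,-0.09],[0,0,0]],[0.05,[0.0,0,-0.09],[0,0,0]]])

```text
time: 5.55
ee_pos: [0.6242, 0.1848, 0.2327]
eef_rot: [0.687, 0.727, 0.002, -0.0]
force: [0.1, -0.1, -1.7]
finger_gap: 0.05
```

```bash
python3 -c "
from h import *
st();a=save('top','top3.png');b=save('scene','sc3.png')
import cv2
x=np.vstack([cv2.resize(a[90:260,180:430],(780,290)),cv2.resize(b[150:300,220:460],(780,300))]);cv2.imwrite('pics/m3.png',x[:,:,::-1])"
```

```text
5.55 pos [0.6242 0.1848 0.2327] ytool deg 3.2 zt [ 0.003  0.003 -1.   ] F [ 0.1 -0.1 -1.7] gap 0.05 q [0.12 0.55 1.35 0.   1.23 0.06]
```

View pics/m3.png

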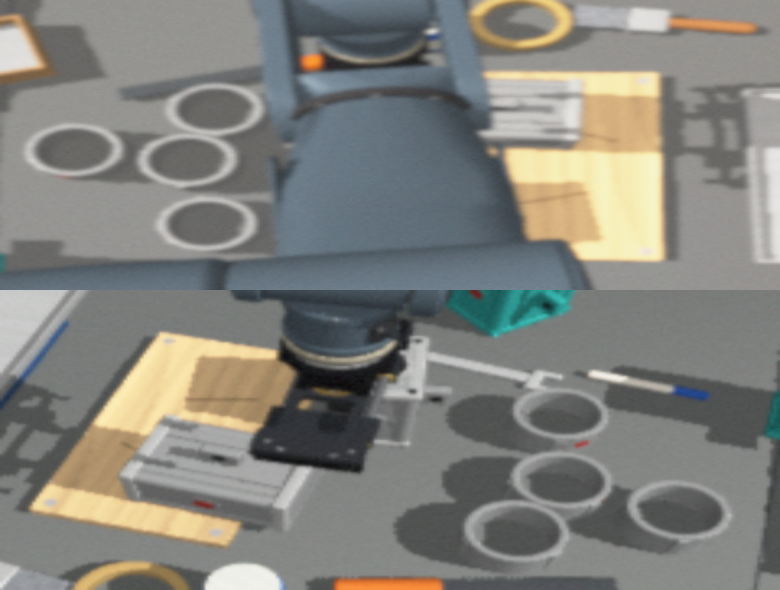

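```bash
python3 -c "
from h import *
go([.450,.265,.233],9.5)"
```

```text
shift mm [  92.9 -168.7   -2.1] turn [-0.1  0.  -6.4]
```

play_rows(commands=[[0.05,[0.046,-0.03,0],[0,0,-2]],[0.05,[0.093,-0.07,0],[0,0,-5]],[0.05,[0.093,-0.12,0],[0,0,-6.4]],[0.05,[0.093,-0.16,0],[0,0,-6.4]],[0.05,[0.093,-0.169,0],[0,0,-6.4]],[0.05,[0.093,-0.169,0],[0,0,-6.4]],[0.05,[0.093,-0.169,0],[0,0,-6.4]],[0.05,[0.093,-0.169,0],[0,0,-6.4]]])

```text
time: 6.45
ee_pos: [0.4523, 0.2647, 0.2311]
eef_rot: [0.647, 0.763, 0.0, 0.0]
force: [0.3, 0.6, 0.2]
finger_gap: 0.0499
```

```bash
python3 -c "
from h import *
st();go([.450,.265,.128],9.5);save('wrist','w4.png');a=save('top','top4.png')
KT=cam('top');
for r in mark_of('top','h1_lug'): 
  if r['p']>.2: print(round(r['p'],2),r['position'][::-1],unproj('top',r['position'][::-1],.1165,KT))
"
```

```text
6.45 pos [0.4523 0.2647 0.2311] ytool deg 9.4 zt [ 0.001 -0.    -1.   ] F [0.3 0.6 0.2] gap 0.0499 q [ 0.32  0.38  1.67 -0.    1.08  0.15]
shift mm [  0.7  -2.4 103.1] turn [ 0.1  0.  -0.1]
0.69 [153.5, 230.3] [[0.40848561 0.59038754 0.1165    ]]
```

View pics/w4.png

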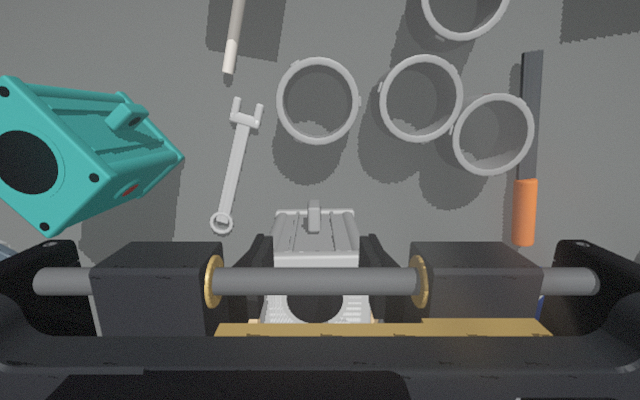

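View pics/top4.png

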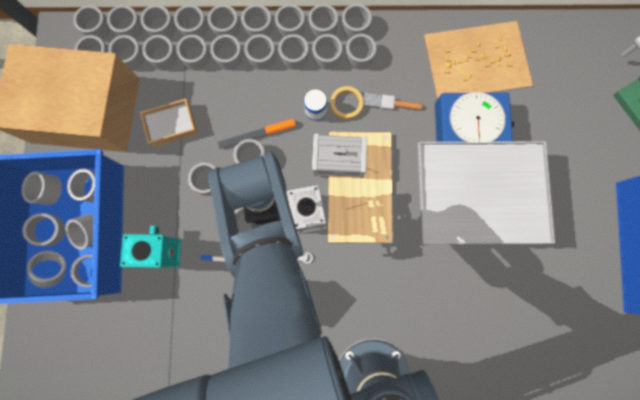

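play_rows(commands=[[0.05,[0,-0.002,0.045],[0,0,0]],[0.05,[0,-0.002,0.09],[0,0,0]],[0.05,[-0.005,-0.002,0.103],[0,0,0]],[0.05,[-0.016,-0.002,0.103],[0,0,0]],[0.05,[-0.026,-0.002,0.103],[0,0,0]],[0.05,[-0.036,-0.002,0.103],[0,0,0]],[0.05,[-0.044,-0.002,0.102],[0,0,0]],[0.05,[-0.052,-0.002,0.1],[0,0,0]],[0.05,[-0.06,-0.002,0.098],[0,0,0]],[0.05,[-0.068,-0.002,0.096],[0,0,0]],[0.05,[-0.076,-0.002,0.093],[0,0,0]],[0.05,[-0.084,-0.002,0.09],[0,0,0]],[0.05,[-0.092,-0.002,0.087],[0,0,0]],[0.05,[-0.1,-0.002,0.084],[0,0,0]],[0.05,[-0.108,-0.002,0.08],[0,0,0]],[0.05,[-0.116,-0.002,0.076],[0,0,0]],[0.05,[-0.124,-0.002,0.072],[0,0,0]],[0.05,[-0.132,-0.002,0.068],[0,0,0]],[0.05,[-0.14,-0.002,0.062],[0,0,0]],[0.05,[-0.148,-0.002,0.05],[0,0,0]]])

```text
time: 8.6
ee_pos: [0.473, 0.1177, 0.1807]
eef_rot: [0.647, 0.763, -0.001, -0.001]
force: [-0.2, 0.6, -0.3]
finger_gap: 0.0503
```

play_rows(commands=[[0.05,[0,0,-0.04],[0,0,0]],[0.05,[0.05,0,-0.07],[0,0,0]],[0.05,[0.1,0,-0.07],[0,0,0]],[0.05,[0.15,0,-0.07],[0,0,0]],[0.05,[0.18,0,-0.07],[0,0,0]],[0.05,[0.18,0,-0.07],[0,0,0]],[0.05,[0.18,0,-0.07],[0,0,0]]])

```text
time: 9.3
ee_pos: [0.4433, 0.2955, 0.2508]
eef_rot: [0.646, 0.764, -0.001, -0.001]
force: [0.1, -0.7, -0.1]
finger_gap: 0.0504
```

```bash
python3 -c "
from h import *
st();a=save('top','top5.png');b=save('scene','sc5.png')
import cv2
x=np.vstack([cv2.resize(a[90:260,180:430],(780,290)),cv2.resize(b[150:300,220:460],(780,300))]);cv2.imwrite('pics/m5.png',x[:,:,::-1])
for c in ['top','scene']:
 KT=cam(c)
 for n,z in [('h1_lug',.1165),('pan_mid',.105)]:
  for r in mark_of(c,n): 
   if r['p']>.2: print(c,n,round(r['p'],2),np.round(r['position'][::-1]),np.round(unproj(c,r['position'][::-1],z,KT),3))
"
```

```text
9.3 pos [0.4433 0.2955 0.2508] ytool deg 9.6 zt [-0.002 -0.001 -1.   ] F [ 0.1 -0.7 -0.1] gap 0.0504 q [ 0.38  0.37  1.63 -0.    1.15  0.21]
top h1_lug 0.84 [155. 231.] [[0.406 0.587 0.117]]
top h1_lug 0.6 [342. 206.] [[0.472 0.085 0.117]]
top pan_mid 0.9 [485. 192.] [[ 0.513 -0.308  0.105]]
scene h1_lug 0.95 [305. 188.] [[0.477 0.094 0.116]]
scene h1_lug 0.89 [478. 222.] [[0.446 0.59  0.116]]
scene h1_lug 0.62 [287. 231.] [[0.624 0.088 0.116]]
scene h1_lug 0.6 [389. 156.] [[0.289 0.308 0.117]]
scene h1_lug 0.43 [186. 190.] [[ 0.581 -0.233  0.117]]
scene pan_mid 0.57 [176. 169.] [[ 0.512 -0.302  0.105]]
```

View pics/m5.png

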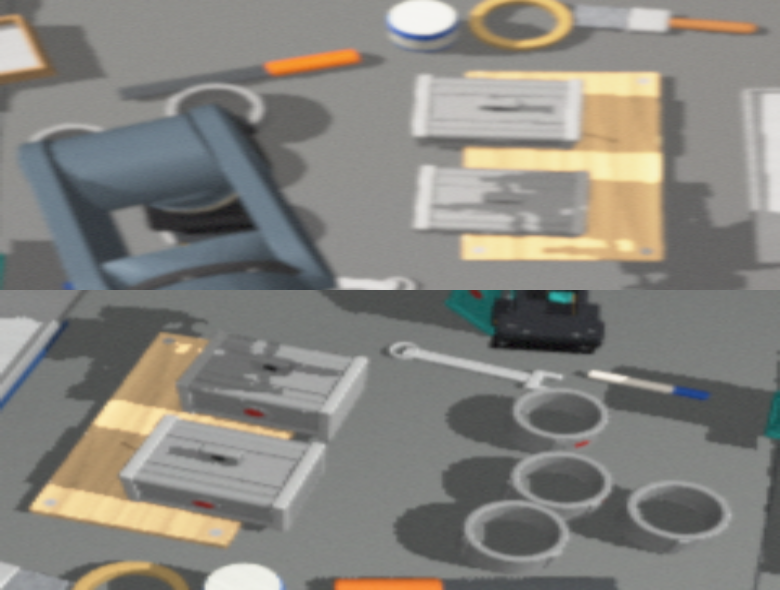

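```bash
python3 -c "
from h import *
go([.624,.075,.25],2.0)"
```

```text
shift mm [-245.4  142.1    0.4] turn [-0.2  0.   7.3]
```

play_rows(commands=[[0.05,[-0.06,0.035,0],[0,0,2]],[0.05,[-0.11,0.07,0],[0,0,4]],[0.05,[-0.16,0.1,0],[0,0,6]],[0.05,[-0.205,0.125,0],[0,0,7.4]],[0.05,[-0.235,0.142,0],[0,0,7.4]],[0.05,[-0.245,0.142,0],[0,0,7.4]],[0.05,[-0.245,0.142,0],[0,0,7.4]],[0.05,[-0.245,0.142,0],[0,0,7.4]],[0.05,[-0.245,0.142,0],[0,0,7.4]]])

```text
time: 10.5
ee_pos: [0.6228, 0.0758, 0.2502]
eef_rot: [0.695, 0.719, -0.001, -0.001]
force: [-0.4, -0.2, -0.4]
finger_gap: 0.0501
```

```bash
cat > lug.py <<'E'
from h import *
import sys
st(); KT=cam('wrist'); save('wrist',sys.argv[1])
for r in mark_of('wrist','h1_lug'):
    print(round(r['p'],2),np.round(r['position'][::-1]),np.round(unproj('wrist',r['position'][::-1],.117,KT),3))
E
python3 lug.py w6.png
```

```text
10.5 pos [0.6228 0.0758 0.2502] ytool deg 1.9 zt [-0.004 -0.    -1.   ] F [-0.4 -0.2 -0.4] gap 0.0501 q [-0.06  0.5   1.39 -0.    1.25 -0.09]
0.97 [162. 178.] [[0.47  0.088 0.117]]
```

View pics/w6.png

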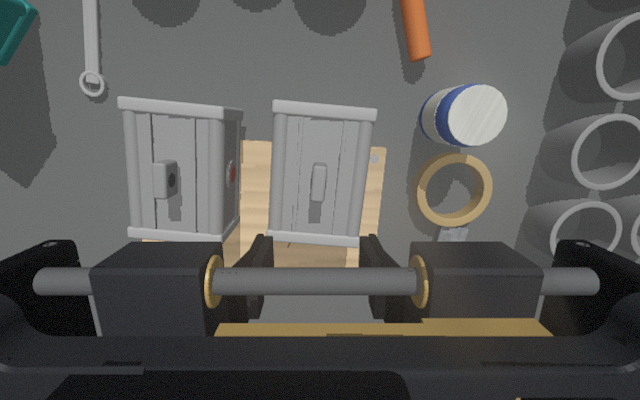

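```bash
python3 -c "
from h import *
import cv2
KT=cam('wrist')
print(unproj('wrist',[(273,113),(376,119),(359,236),(270,231)],.103,KT).round(3).tolist())
print(unproj('wrist',[(319,182)],[.131],KT).round(3),unproj('wrist',[(319,182)],[.117],KT).round(3))
b=cv2.imread('pics/w6.png')[90:250,100:400];cv2.imwrite('pics/w6c.png',cv2.resize(b,None,fx=2.6,fy=2.6,interpolation=2))"
```

```text
[[0.578, 0.154, 0.103], [0.68, 0.152, 0.103], [0.672, 0.028, 0.103], [0.575, 0.031, 0.103]]
[[0.625 0.093 0.131]] [[0.626 0.09  0.117]]
```

View pics/w6c.png

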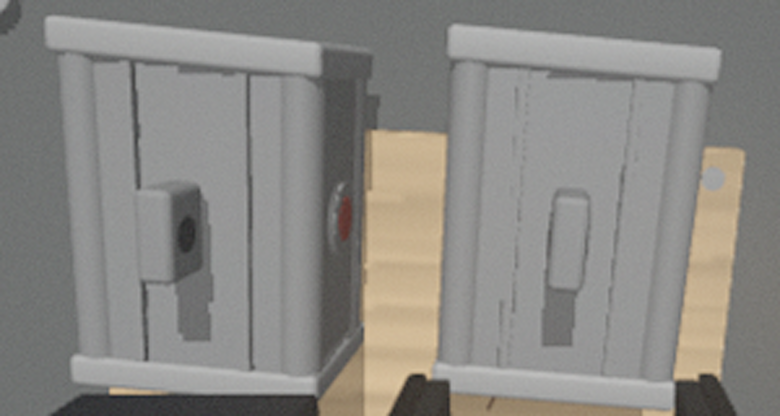

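```bash
python3 -c "
from h import *
go([.625,.091,.107],-1.5)"
```

```text
shift mm [ 14.5   3.1 143.5] turn [-0.2  0.   3.5]
```

play_rows(commands=[[0.05,[0.0145,0.003,0.03],[-0.2,0,3.5]],[0.05,[0.0145,0.003,0.07],[-0.2,0,3.5]],[0.05,[0.0145,0.003,0.1],[-0.2,0,3.5]],[0.05,[0.0145,0.003,0.125],[-0.2,0,3.5]],[0.05,[0.0145,0.003,0.14],[-0.2,0,3.5]],[0.05,[0.0145,0.003,0.143],[-0.2,0,3.5]],[0.05,[0.0145,0.003,0.143],[-0.2,0,3.5]]])

```text
time: 11.3
ee_pos: [0.6251, 0.0915, 0.1078]
eef_rot: [0.716, 0.698, 0.0, 0.0]
force: [-0.6, 0.7, 1.2]
finger_gap: 0.0502
```

```bash
python3 lug.py w7.png
```

```text
11.3 pos [0.6251 0.0915 0.1078] ytool deg -1.5 zt [ 0.001 -0.    -1.   ] F [-0.6  0.7  1.2] gap 0.0502 q [-0.03  0.68  1.51 -0.    0.95 -0.01]
```

View pics/w7.png

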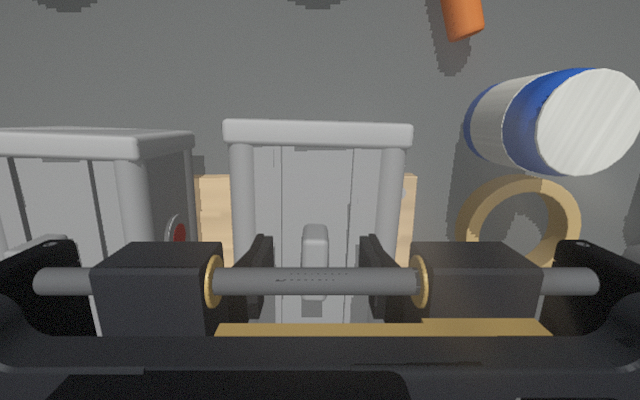

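play_rows(commands=[[0,[0,0,0],[0,0,0]],[0,[0,0,0],[0,0,0]],[0,[0,0,0],[0,0,0]],[0,[0,0,0],[0,0,0]],[0,[0,0,0],[0,0,0]],[0,[0,0,0],[0,0,0]],[0,[0,0,0],[0,0,0]],[0,[0,0,-0.01],[0,0,0]],[0,[0,0,-0.025],[0,0,0]],[0,[0,0,-0.04],[0,0,0]],[0,[0,0,-0.04],[0,0,0]]], squeeze=55)

```text
time: 12.5
ee_pos: [0.6283, 0.0913, 0.1519]
eef_rot: [0.716, 0.698, 0.003, 0.004]
force: [0.7, 0.6, -5.8]
finger_gap: 0.0139
```

```bash
python3 -c "
from h import *
st();save('scene','sc8.png');go([.576,-.215,.27],-1.5)"
```

```text
12.5 pos [0.6283 0.0913 0.1519] ytool deg -1.5 zt [ 0.01  -0.001 -1.   ] F [ 0.7  0.6 -5.8] gap 0.0139 q [-0.03  0.62  1.48 -0.    1.03 -0.01]
shift mm [-307.5  -42.5 -119.6] turn [0.4 0.  0. ]
```

View pics/sc8.png

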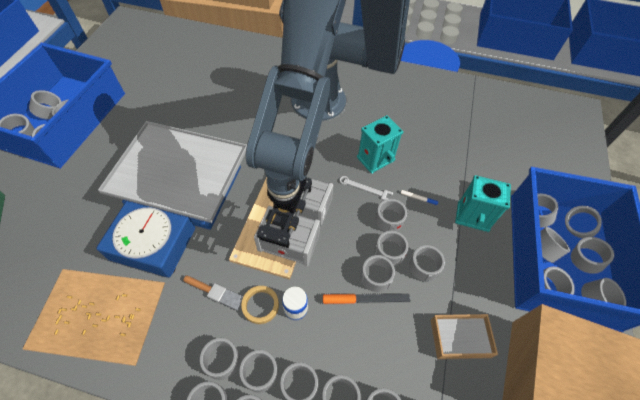

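play_rows(commands=[[0,[0,0,-0.03],[0,0,0]],[0,[0,0,-0.07],[0,0,0]],[0,[-0.02,0,-0.098],[0,0,0]],[0,[-0.05,-0.008,-0.098],[0,0,0]],[0,[-0.09,-0.015,-0.098],[0,0,0]],[0,[-0.13,-0.022,-0.098],[0,0,0]],[0,[-0.17,-0.029,-0.098],[0,0,0]],[0,[-0.21,-0.035,-0.098],[0,0,0]],[0,[-0.25,-0.042,-0.098],[0,0,0]],[0,[-0.285,-0.046,-0.098],[0,0,0]],[0,[-0.307,-0.046,-0.098],[0,0,0]],[0,[-0.307,-0.046,-0.098],[0,0,0]],[0,[-0.307,-0.046,-0.098],[0,0,0]],[0,[-0.307,-0.046,-0.098],[0,0,0]]])

```text
time: 13.95
ee_pos: [0.5722, -0.2132, 0.2477]
eef_rot: [0.716, 0.698, 0.002, 0.002]
force: [-0.6, 0.4, -5.9]
finger_gap: 0.0135
```

```bash
python3 -c "
from h import *
st();save('scene','sc9.png');save('wrist','w9.png');go([.576,-.215,.195],-1.5)"
```

```text
13.95 pos [ 0.5722 -0.2132  0.2477] ytool deg -1.5 zt [ 0.006  0.001 -1.   ] F [-0.6  0.4 -5.9] gap 0.0135 q [-0.54  0.48  1.45  0.    1.21 -0.52]
shift mm [-1.9  3.1 53.1] turn [ 0.4 -0.   0.1]
```

View pics/sc9.png

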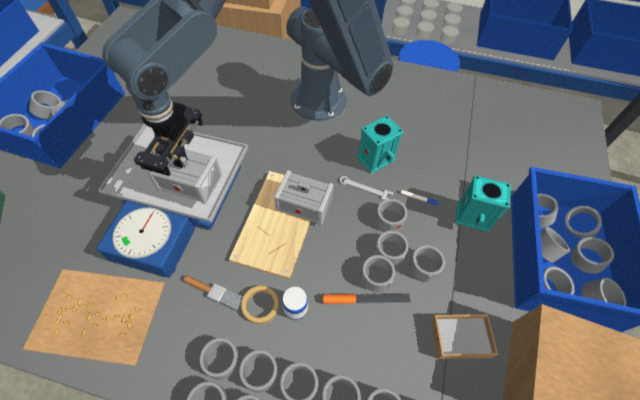

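View pics/w9.png

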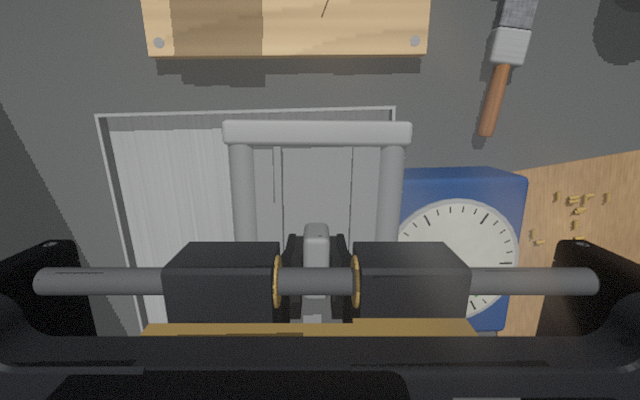

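```bash
python3 -c "
from h import *
print(unproj('wrist',[(97,117),(395,108)],.117).round(3).tolist())"
```

```text
[[0.373, -0.133, 0.117], [0.649, -0.131, 0.117]]
```

play_rows(commands=[[0,[-0.006,0.002,0.01],[0.4,0,0]],[0,[-0.012,0.003,0.03],[0.4,0,0]],[0,[-0.012,0.003,0.045],[0.4,0,0]],[0,[-0.012,0.003,0.052],[0.4,0,0]],[0,[-0.012,0.003,0.056],[0.4,0,0]],[0,[-0.012,0.003,0.06],[0.4,0,0]],[0,[-0.012,0.003,0.063],[0.4,0,0]],[0,[-0.012,0.003,0.065],[0.4,0,0]],[0,[-0.012,0.003,0.065],[0.4,0,0]],[0,[-0.012,0.003,0.065],[0.4,0,0]]])

```text
time: 15.05
ee_pos: [0.5759, -0.225, 0.1837]
eef_rot: [0.716, 0.698, 0.0, 0.0]
force: [-1.8, 1.6, -0.2]
finger_gap: 0.0135
```

```bash
python3 -c "
from h import *
st();save('scene','sc10.png');save('wrist','w10.png')"
```

```text
15.05 pos [ 0.5759 -0.225   0.1837] ytool deg -1.4 zt [ 0.  0. -1.] F [-1.8  1.6 -0.2] gap 0.0135 q [-0.55  0.56  1.49  0.    1.09 -0.53]
```

View pics/w10.png

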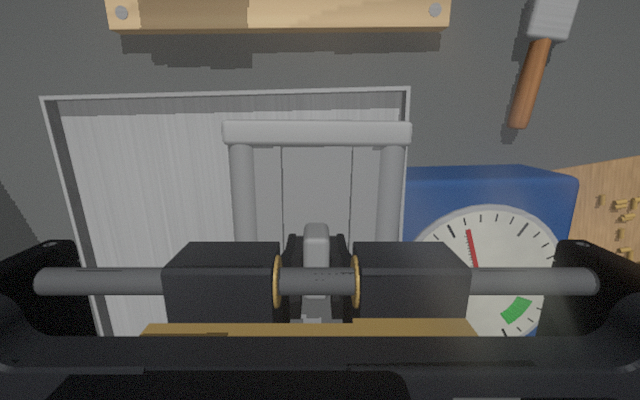

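play_rows(commands=[[0.045,[0,0,0],[0,0,0]],[0.045,[0,0,0],[0,0,0]],[0.045,[0,0,0],[0,0,0]],[0.045,[0,0,0],[0,0,0]],[0.045,[0,0,-0.02],[0,0,0]],[0.045,[0,0,-0.05],[0,0,0]],[0.045,[0.02,0,-0.08],[0,0,0]],[0.045,[0.07,0,-0.09],[0,0,0]],[0.045,[0.12,0,-0.09],[0,0,0]],[0.045,[0.17,-0.03,-0.09],[0,0,0]],[0.045,[0.22,-0.06,-0.09],[0,0,0]],[0.045,[0.26,-0.09,-0.085],[0,0,0]],[0.045,[0.29,-0.105,-0.08],[0,0,0]],[0.045,[0.29,-0.105,-0.08],[0,0,0]],[0.045,[0.29,-0.105,-0.08],[0,0,0]]])

```text
time: 16.65
ee_pos: [0.478, 0.0683, 0.264]
eef_rot: [0.715, 0.699, 0.001, 0.001]
force: [0.3, -0.4, 0.8]
finger_gap: 0.0447
```

```bash
python3 lug.py w11.png; python3 -c "
from h import *
a=save('top','top11.png');b=save('scene','sc11.png')
import cv2
x=np.vstack([cv2.resize(a[80:260,320:580],(780,300)),cv2.resize(b[100:280,90:350],(780,300))]);cv2.imwrite('pics/m11.png',x[:,:,::-1])"
```

```text
16.65 pos [0.478  0.0683 0.264 ] ytool deg -1.2 zt [ 0.002 -0.    -1.   ] F [ 0.3 -0.4  0.8] gap 0.0447 q [-0.09  0.28  1.73 -0.    1.13 -0.07]
0.96 [308. 173.] [[0.472 0.088 0.117]]
0.74 [362. 198.] [[0.528 0.061 0.117]]
```

View pics/w11.png

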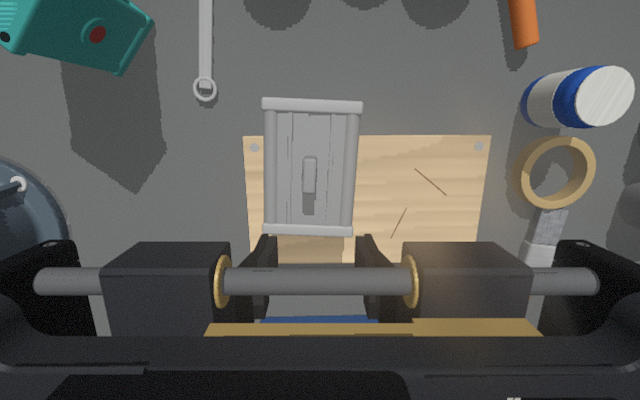

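View pics/m11.png

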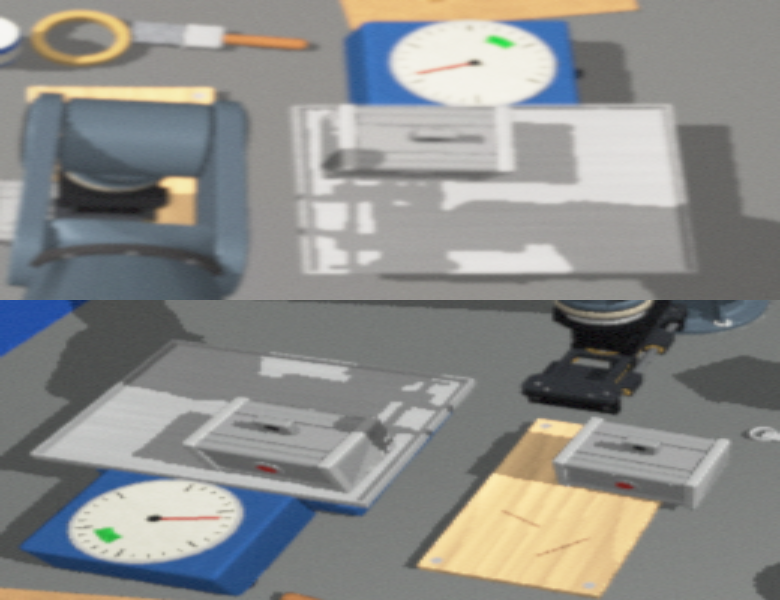

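```bash
python3 -c "
from h import *
print(unproj('wrist',[(309.5,175)],.131).round(3));go([.472,.089,.107],-2.)"
```

```text
[[0.475 0.087 0.131]]
shift mm [ 22.7  -8.3 156.8] turn [0.1 0.  0.5]
```

play_rows(commands=[[0.045,[0.01,-0.006,0.04],[0,0,0.8]],[0.045,[0.021,-0.006,0.08],[0,0,0.8]],[0.045,[0.021,-0.006,0.11],[0,0,0.8]],[0.045,[0.021,-0.006,0.135],[0,0,0.8]],[0.045,[0.021,-0.006,0.15],[0,0,0.8]],[0.045,[0.021,-0.006,0.157],[0,0,0.8]],[0.045,[0.021,-0.006,0.157],[0,0,0.8]]])

```text
time: 17.55
ee_pos: [0.4746, 0.0864, 0.106]
eef_rot: [0.722, 0.692, 0.0, 0.0]
force: [1.2, 0.7, -0.5]
finger_gap: 0.045
```

```bash
python3 lug.py w12.png
```

```text
17.55 pos [0.4746 0.0864 0.106 ] ytool deg -2.4 zt [ 0. -0. -1.] F [ 1.2  0.7 -0.5] gap 0.045 q [-0.05  0.53  1.89 -0.    0.72 -0.01]
0.94 [310. 256.] [[0.472 0.088 0.117]]
```

View pics/w12.png

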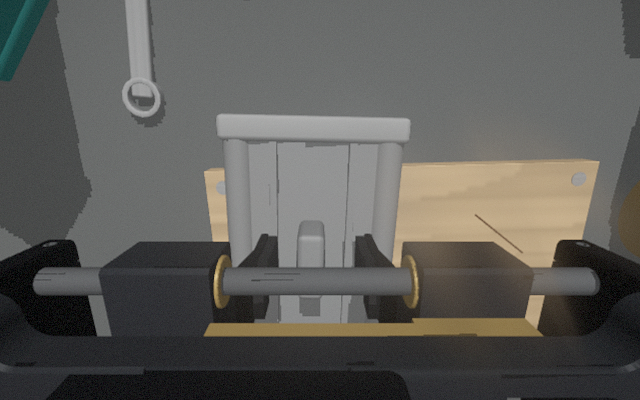

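play_rows(commands=[[0.04,[0.001,-0.002,0],[0,0,0]],[0,[0.001,-0.002,0],[0,0,0]],[0,[0.001,-0.002,0],[0,0,0]],[0,[0.001,-0.002,0],[0,0,0]],[0,[0.001,-0.002,0],[0,0,0]],[0,[0.001,-0.002,0],[0,0,0]],[0,[0.001,-0.002,0],[0,0,0]],[0,[0,-0.002,-0.01],[0,0,0]],[0,[0,-0.002,-0.025],[0,0,0]],[0,[0,-0.002,-0.06],[0,0,0]],[0,[0,-0.002,-0.1],[0,0,0]],[0,[0,-0.002,-0.14],[0,0,0]],[0,[0,-0.002,-0.144],[0,0,0]]], squeeze=55)

```text
time: 18.95
ee_pos: [0.4766, 0.0867, 0.2561]
eef_rot: [0.722, 0.692, 0.005, 0.006]
force: [1.8, -0.2, -5.9]
finger_gap: 0.0139
```

```bash
python3 -c "
from h import *
st();go([.445,-.225,.25],-1.5)"
```

```text
18.95 pos [0.4766 0.0867 0.2561] ytool deg -2.4 zt [ 0.016 -0.001 -1.   ] F [ 1.8 -0.2 -5.9] gap 0.0139 q [-0.05  0.29  1.74  0.    1.09 -0.01]
shift mm [-312.8  -18.7    5.8] turn [ 0.9  0.  -0.9]
```

play_rows(commands=[[0,[-0.02,0,0],[0,0,0]],[0,[-0.05,-0.004,0],[0.5,0,0]],[0,[-0.09,-0.007,0],[0.9,0,-0.9]],[0,[-0.13,-0.01,0],[0.9,0,-0.9]],[0,[-0.17,-0.012,0],[0.9,0,-0.9]],[0,[-0.21,-0.015,0],[0.9,0,-0.9]],[0,[-0.25,-0.018,0],[0.9,0,-0.9]],[0,[-0.285,-0.019,0],[0.9,0,-0.9]],[0,[-0.305,-0.019,0.002],[0.9,0,-0.9]],[0,[-0.313,-0.019,0.004],[0.9,0,-0.9]],[0,[-0.313,-0.019,0.004],[0.9,0,-0.9]],[0,[-0.313,-0.019,0.004],[0.9,0,-0.9]],[0,[-0.313,-0.019,0.004],[0.9,0,-0.9]]])

```text
time: 20.25
ee_pos: [0.4444, -0.2236, 0.2514]
eef_rot: [0.716, 0.698, 0.0, -0.001]
force: [-0.5, -0.4, -6.5]
finger_gap: 0.0135
```

```bash
python3 -c "
from h import *
st();go([.445,-.225,.17],-1.5);save('wrist','w13.png');save('top','top13.png')"
```

```text
20.25 pos [ 0.4444 -0.2236  0.2514] ytool deg -1.4 zt [-0.001  0.001 -1.   ] F [-0.5 -0.4 -6.5] gap 0.0135 q [-0.69  0.32  1.71  0.    1.11 -0.67]
shift mm [-1.5  0.7 81.4] turn [-0.1 -0.1  0.1]
```

View pics/w13.png

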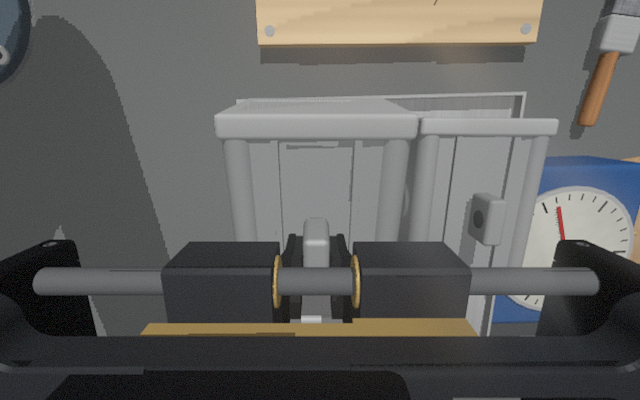

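View pics/top13.png

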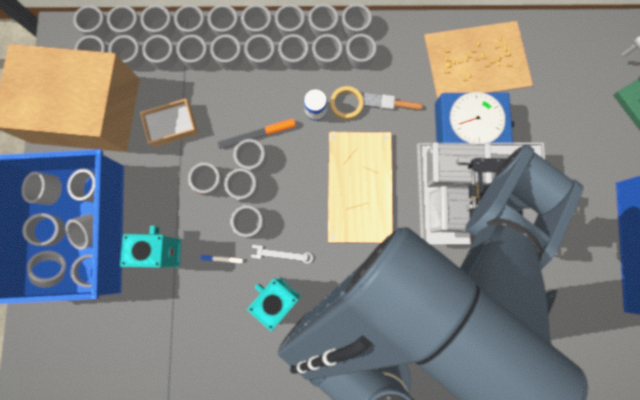

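play_rows(commands=[[0,[0,0,0.02],[0,0,0]],[0,[-0.001,0,0.04],[0,0,0]],[0,[-0.001,0,0.055],[0,0,0]],[0,[-0.001,0,0.062],[0,0,0]],[0,[-0.001,0,0.067],[0,0,0]],[0,[-0.001,0,0.071],[0,0,0]],[0,[-0.001,0,0.075],[0,0,0]],[0,[-0.001,0,0.078],[0,0,0]],[0,[-0.001,0,0.08],[0,0,0]],[0,[-0.001,0,0.08],[0,0,0]],[0,[-0.001,0,0.08],[0,0,0]]])

```text
time: 21.45
ee_pos: [0.4448, -0.2242, 0.1727]
eef_rot: [0.716, 0.698, 0.001, -0.0]
force: [-1.5, 5.2, 5.6]
finger_gap: 0.0136
```

```bash
python3 -c "
from h import *
st();save('wrist','w14.png');save('scene','sc14.png')"
```

```text
21.45 pos [ 0.4448 -0.2242  0.1727] ytool deg -1.4 zt [ 0.     0.001 -1.   ] F [-1.5  5.2  5.6] gap 0.0136 q [-0.69  0.43  1.8   0.    0.91 -0.67]
```

View pics/w14.png

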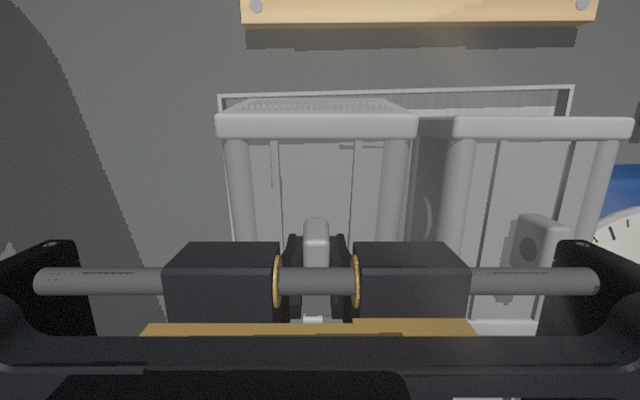

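View pics/sc14.png

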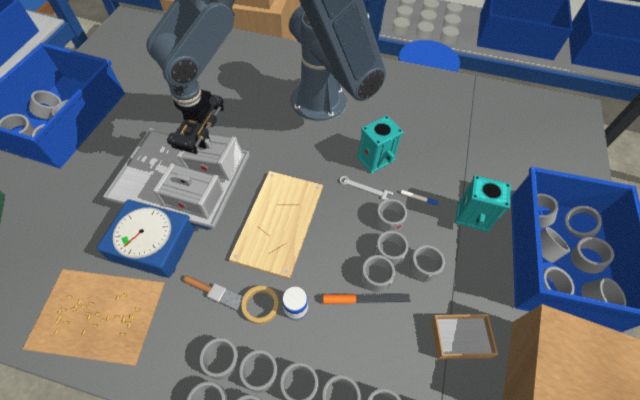

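play_rows(commands=[[0,[0,0,-0.003],[0,-1,0]],[0,[0,0,-0.006],[0,-2.5,0]],[0,[0,0,-0.008],[0,-4,0]],[0,[0,0,-0.008],[0,-5.5,0]],[0,[0,0,-0.008],[0,-7,0]],[0,[0,0,-0.008],[0,-8,0]],[0,[0,0,-0.008],[0,-8,0]],[0,[0,0,-0.008],[0,-8,0]]])

```text
time: 22.35
ee_pos: [0.4452, -0.2245, 0.1808]
eef_rot: [0.714, 0.697, -0.049, 0.049]
force: [0.3, 0.1, -3.7]
finger_gap: 0.0132
```

```bash
python3 -c "
from h import *
st();save('wrist','w15.png');b=save('scene','sc15.png')
import cv2
cv2.imwrite('pics/m15.png',cv2.resize(b[100:280,90:290],(780,700))[:600,:,::-1])"
```

```text
22.35 pos [ 0.4452 -0.2245  0.1808] ytool deg -1.4 zt [-0.002 -0.139 -0.99 ] F [ 0.3  0.1 -3.7] gap 0.0132 q [-0.62  0.4   1.83 -0.16  0.83 -0.5 ]
```

View pics/m15.png

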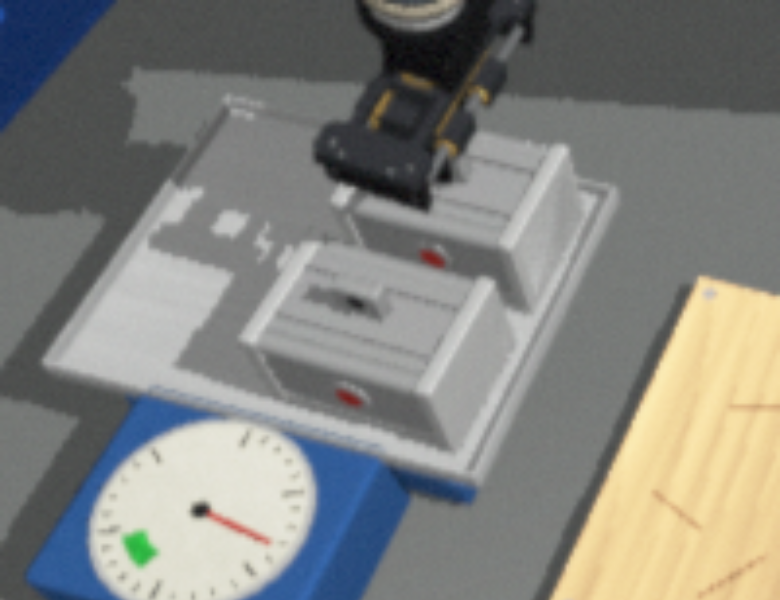

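play_rows(commands=[[0,[0,0,0.003],[0,0,0]],[0,[0.001,0,0.006],[0,0,0]],[0,[0.001,0,0.0075],[0,0,0]],[0,[0.001,0,0.0075],[0,0,0]],[0,[0.001,0,0.0075],[0,0,0]]])

```text
time: 22.95
ee_pos: [0.4454, -0.2249, 0.1734]
eef_rot: [0.714, 0.697, -0.049, 0.049]
force: [0.2, 2.0, 0.2]
finger_gap: 0.0139
```

```bash
python3 -c "
from h import *
st()"
```

```text
22.95 pos [ 0.4454 -0.2249  0.1734] ytool deg -1.4 zt [-0.002 -0.139 -0.99 ] F [0.2 2.  0.2] gap 0.0139 q [-0.62  0.42  1.84 -0.16  0.81 -0.49]
```

Weight is on the pan; release and retreat upward.

play_rows(commands=[[0.035,[0,0,0],[0,0,0]],[0.035,[0,0,0],[0,0,0]],[0.035,[0,0,0],[0,0,0]],[0.035,[0,0,-0.01],[0,0,0]],[0.035,[0,0,-0.03],[0,0,0]],[0.035,[0,0,-0.06],[0,0,0]],[0.035,[0,0,-0.09],[0,4,0]],[0.035,[0,0,-0.12],[0,8,0]],[0.035,[0,0,-0.12],[0,8,0]],[0.035,[0,0,-0.12],[0,8,0]]])

```text
time: 23.95
ee_pos: [0.4457, -0.2086, 0.2931]
eef_rot: [0.716, 0.698, 0.001, 0.002]
force: [-0.8, -0.1, -0.1]
finger_gap: 0.0351
```

```bash
python3 -c "
from h import *
st();a=save('wrist','w16.png');b=save('scene','sc16.png')
import cv2
cv2.imwrite('pics/m16.png',cv2.resize(b[100:280,90:290],(780,700))[:600,:,::-1])
for c in ['scene','top']:
 vision.capture(c);KT=cam(c)
 for r in mark_of(c,'r1'):
  if r['p']>.3: print(c,round(r['p'],2),np.round(r['position'][::-1]),np.round(unproj(c,r['position'][::-1],0,KT)[0],3))
"
```

```text
23.95 pos [ 0.4457 -0.2086  0.2931] ytool deg -1.4 zt [ 0.003 -0.002 -1.   ] F [-0.8 -0.1 -0.1] gap 0.0351 q [-0.67  0.26  1.67  0.    1.21 -0.64]
scene 0.88 [426. 264.] [0.558 0.487 0.   ]
scene 0.82 [389. 221.] [0.446 0.357 0.   ]
scene 0.79 [376. 275.] [0.63  0.352 0.   ]
scene 0.64 [388. 251.] [0.548 0.372 0.   ]
top 0.89 [212. 181.] [0.566 0.47  0.   ]
top 0.83 [252. 158.] [0.639 0.35  0.   ]
top 0.65 [249. 224.] [0.436 0.355 0.   ]
top 0.64 [244. 184.] [0.558 0.373 0.   ]
```

View pics/m16.png

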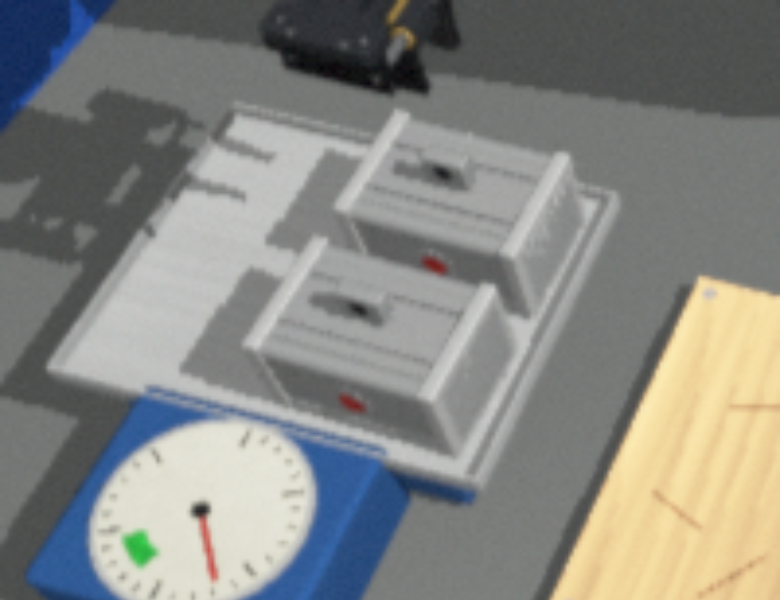

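View pics/w16.png

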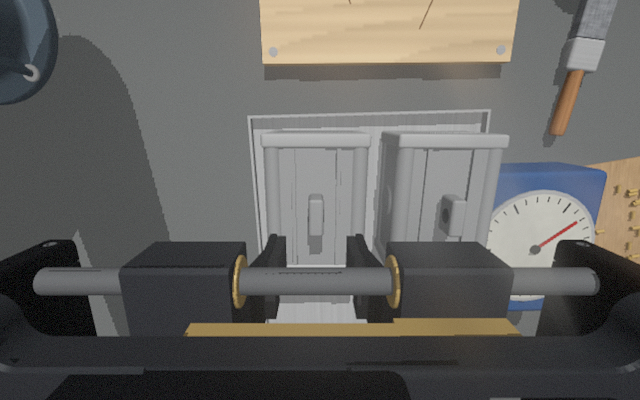

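```bash
python3 -c "
from h import *
go([.401,.33,.20],0)"
```

```text
shift mm [536.2 -57.   92. ] turn [-0.  -0.1 -1.4]
```

play_rows(commands=[[0.035,[0.05,0.01,0],[0,0,-1]],[0.035,[0.1,0.02,0],[0,0,-1]],[0.035,[0.15,0.03,0],[0,0,-1]],[0.035,[0.2,0.03,0],[0,0,-1]],[0.035,[0.25,0.02,0.02],[0,0,-1]],[0.035,[0.3,0.01,0.04],[0,0,-1]],[0.035,[0.35,-0.01,0.06],[0,0,-1]],[0.035,[0.4,-0.03,0.08],[0,0,-1.4]],[0.035,[0.45,-0.05,0.09],[0,0,-1.4]],[0.035,[0.5,-0.057,0.092],[0,0,-1.4]],[0.035,[0.536,-0.057,0.092],[0,0,-1.4]],[0.035,[0.536,-0.057,0.092],[0,0,-1.4]],[0.035,[0.536,-0.057,0.092],[0,0,-1.4]],[0.035,[0.536,-0.057,0.092],[0,0,-1.4]],[0.035,[0.536,-0.057,0.092],[0,0,-1.4]]])

```text
time: 25.75
ee_pos: [0.4007, 0.3287, 0.1998]
eef_rot: [0.707, 0.707, -0.0, -0.001]
force: [-0.1, -0.2, 0.0]
finger_gap: 0.035
```

```bash
cat > ring.py <<'E'
from h import *
import sys
st(); KT=cam('wrist'); save('wrist',sys.argv[1])
for r in cut_out('wrist','r1'):
    if r['p']<.3: continue
    m=np.array(r['pixels']).astype(np.uint8)
    c,_=cv2.findContours(m,0,1); c=max(c,key=len)
    print('cut',round(r['p'],2),np.round(r['extent']))
for r in mark_of('wrist','r1'):
    if r['p']>.3: print('mark',round(r['p'],2),np.round(r['position'][::-1]),np.round(unproj('wrist',r['position'][::-1],0,KT),3))
E
python3 ring.py w17.png
```

```text
25.75 pos [0.4007 0.3287 0.1998] ytool deg -0.0 zt [-0.001  0.001 -1.   ] F [-0.1 -0.2  0. ] gap 0.035 q [0.47 0.42 1.72 0.   1.   0.47]
cut 0.88 [403.  98. 107.  92.]
cut 0.85 [309. 119.  87.  89.]
cut 0.84 [482. 125. 107.  88.]
cut 0.6 [426.   1. 119.  88.]
mark 0.92 [468.  46.] [[0.566 0.478 0.   ]]
mark 0.62 [439. 142.] [[0.545 0.377 0.   ]]
mark 0.6 [513. 165.] [[0.638 0.35  0.   ]]
```

View pics/w17.png

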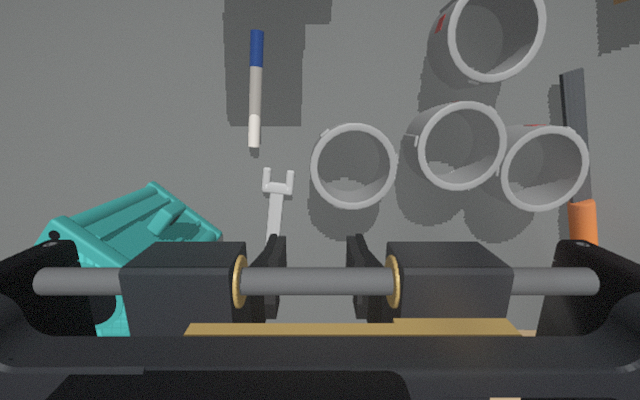

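```bash
python3 -c "
from h import *
print(unproj('wrist',[(353.5,166),(311,166),(396.5,166),(353,124),(353,209),(497,38),(462,146),(545,168)],.055).round(3).tolist());go([.40,.354,.2],0)"
```

```text
[[0.44, 0.356, 0.055], [0.397, 0.356, 0.055], [0.484, 0.356, 0.055], [0.438, 0.398, 0.055], [0.441, 0.311, 0.055], [0.567, 0.473, 0.055], [0.548, 0.376, 0.055], [0.636, 0.354, 0.055]]
shift mm [25.3 -1.3  0.1] turn [-0.  -0.1 -0.1]
```

play_rows(commands=[[0.035,[0.026,-0.002,0.02],[0,0,0]],[0.035,[0.026,-0.002,0.06],[0,0,0]],[0.035,[0.026,-0.002,0.09],[0,0,0]],[0.035,[0.026,-0.002,0.115],[0,0,0]],[0.035,[0.026,-0.002,0.115],[0,0,0]],[0.035,[0.026,-0.002,0.115],[0,0,0]]])

```text
time: 26.5
ee_pos: [0.3997, 0.3544, 0.0853]
eef_rot: [0.708, 0.706, 0.0, -0.001]
force: [0.4, 1.0, 0.4]
finger_gap: 0.0355
```

```bash
python3 ring.py w18.png
```

```text
26.5 pos [0.3997 0.3544 0.0853] ytool deg -0.2 zt [-0.001  0.001 -1.   ] F [0.4 1.  0.4] gap 0.0355 q [0.52 0.61 1.78 0.   0.75 0.52]
cut 0.98 [439. 128. 171. 135.]
cut 0.69 [477.   2. 163. 111.]
cut 0.6 [582. 160.  58. 109.]
cut 0.58 [304. 153. 134. 115.]
mark 0.86 [591. 212.] [[0.636 0.351 0.   ]]
mark 0.81 [492. 185.] [[0.547 0.375 0.   ]]
mark 0.7 [538.  46.] [[0.565 0.48  0.   ]]
```

View pics/w18.png

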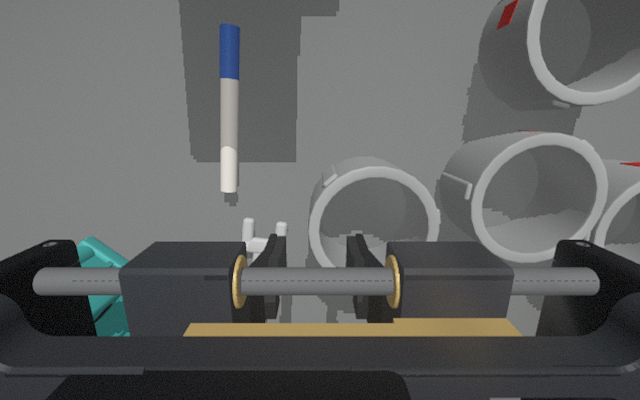

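play_rows(commands=[[0.035,[0,0,0.02],[0,0,0]],[0.035,[0,0,0.04],[0,0,0]],[0.035,[0,0,0.054],[0,0,0]],[0.035,[0,0,0.057],[0,0,0]],[0,[0,0,0.057],[0,0,0]],[0,[0,0,0.057],[0,0,0]],[0,[0,0,0.057],[0,0,0]],[0,[0,0,0.057],[0,0,0]],[0,[0,0,0.057],[0,0,0]],[0,[0,0,0.057],[0,0,0]],[0,[0,0,0.05],[0,0,0]],[0,[0,0,0.03],[0,0,0]],[0,[0,0,0.01],[0,0,0]],[0,[0,0,-0.03],[0,0,0]],[0,[0,0,-0.07],[0,0,0]],[0,[0,0,-0.11],[0,0,0]],[0,[0,0,-0.12],[0,0,0]]], squeeze=45)

```text
time: 28.35
ee_pos: [0.4026, 0.3562, 0.2111]
eef_rot: [0.708, 0.706, 0.006, 0.001]
force: [-0.1, 0.7, -2.8]
finger_gap: 0.0083
```

```bash
python3 -c "
from h import *
st();save('wrist','w19.png');go([.41,-.4,.24],0)"
```

```text
28.35 pos [0.4026 0.3562 0.2111] ytool deg -0.1 zt [ 0.011  0.008 -1.   ] F [-0.1  0.7 -2.8] gap 0.0083 q [0.52 0.42 1.67 0.   1.03 0.52]
shift mm [-755.8    9.6  -34.6] turn [ 0.5 -0.4 -0.1]
```

View pics/w19.png

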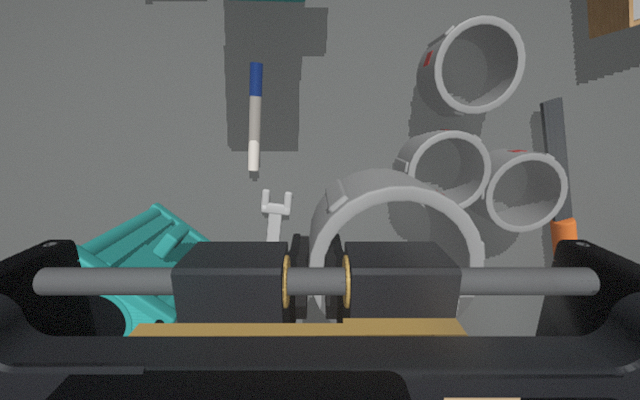

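play_rows(commands=[[0,[0,0,-0.03],[0,0,0]],[0,[-0.03,0.01,-0.05],[0.5,-0.4,0]],[0,[-0.07,0.02,-0.06],[0.5,-0.4,0]],[0,[-0.115,0.03,-0.06],[0.5,-0.4,0]],[0,[-0.16,0.04,-0.06],[0.5,-0.4,0]],[0,[-0.205,0.05,-0.06],[0.5,-0.4,0]],[0,[-0.25,0.06,-0.06],[0.5,-0.4,0]],[0,[-0.295,0.06,-0.06],[0.5,-0.4,0]],[0,[-0.34,0.06,-0.06],[0.5,-0.4,0]],[0,[-0.385,0.06,-0.06],[0.5,-0.4,0]],[0,[-0.43,0.06,-0.06],[0.5,-0.4,0]],[0,[-0.475,0.06,-0.06],[0.5,-0.4,0]],[0,[-0.52,0.05,-0.06],[0.5,-0.4,0]],[0,[-0.565,0.04,-0.06],[0.5,-0.4,0]],[0,[-0.61,0.03,-0.06],[0.5,-0.4,0]],[0,[-0.655,0.02,-0.06],[0.5,-0.4,0]],[0,[-0.7,0.01,-0.06],[0.5,-0.4,0]],[0,[-0.74,0.01,-0.06],[0.5,-0.4,0]],[0,[-0.756,0.01,-0.06],[0.5,-0.4,0]],[0,[-0.756,0.01,-0.06],[0.5,-0.4,0]]])

```text
time: 30.4
ee_pos: [0.4092, -0.4022, 0.2628]
eef_rot: [0.709, 0.705, 0.0, -0.001]
force: [-0.3, 0.7, -3.2]
finger_gap: 0.0084
```

```bash
python3 -c "
from h import *
st();save('wrist','w20.png');save('scene','sc20.png');go([.41,-.4,.11],0)"
```

```text
30.4 pos [ 0.4092 -0.4022  0.2628] ytool deg -0.3 zt [-0.001  0.002 -1.   ] F [-0.3  0.7 -3.2] gap 0.0084 q [-0.97  0.41  1.51  0.    1.22 -0.97]
shift mm [ -2.2   0.9 153.3] turn [-0.1 -0.3 -0.1]
```

View pics/w20.png

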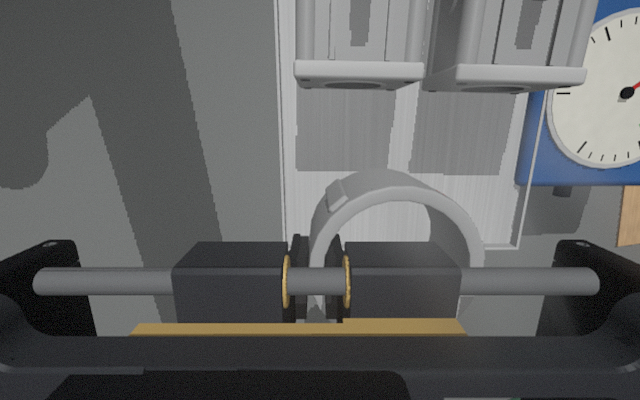

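View pics/sc20.png

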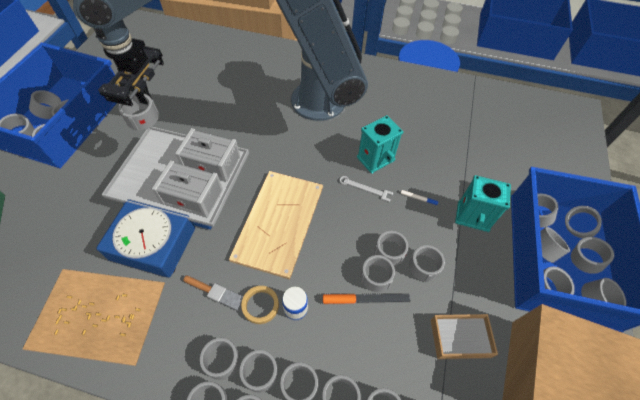

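play_rows(commands=[[0,[0,0.001,0.03],[0,0,0]],[0,[0.001,0.001,0.07],[0,0,0]],[0,[0.002,0.001,0.11],[0,0,0]],[0,[0.002,0.001,0.135],[0,0,0]],[0,[0.002,0.001,0.147],[0,0,0]],[0,[0.002,0.001,0.152],[0,0,0]],[0,[0.002,0.001,0.156],[0,0,0]],[0,[0.002,0.001,0.159],[0,0,0]],[0,[0.002,0.001,0.159],[0,0,0]],[0,[0.002,0.001,0.159],[0,0,0]]])

```text
time: 31.5
ee_pos: [0.4108, -0.3963, 0.1055]
eef_rot: [0.708, 0.706, 0.001, -0.001]
force: [0.3, 1.6, 0.6]
finger_gap: 0.0089
```

```bash
python3 -c "
from h import *
st();save('wrist','w21.png');b=save('scene','sc21.png')
import cv2
cv2.imwrite('pics/m21.png',cv2.resize(b[100:280,90:290],(780,700))[:600,:,::-1])"
```

```text
31.5 pos [ 0.4108 -0.3963  0.1055] ytool deg -0.1 zt [-0.     0.003 -1.   ] F [0.3 1.6 0.6] gap 0.0089 q [-0.96  0.62  1.67  0.    0.86 -0.96]
```

View pics/m21.png

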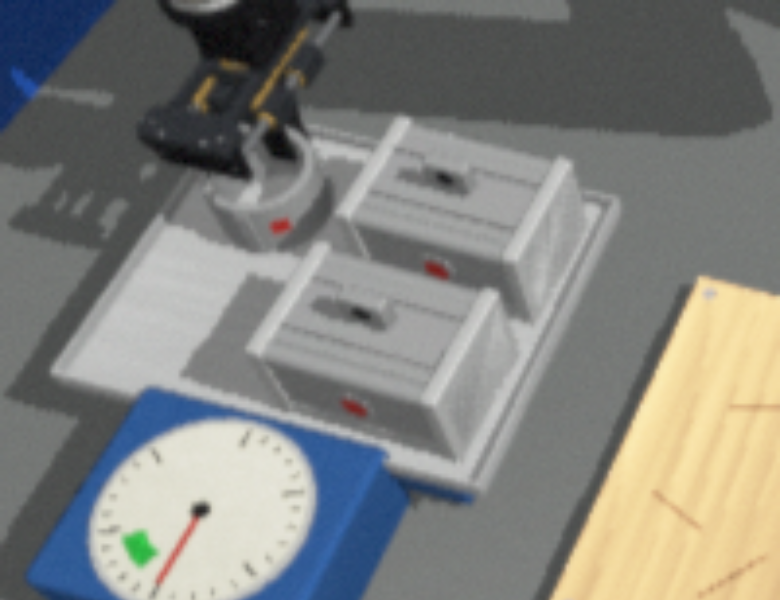

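View pics/w21.png

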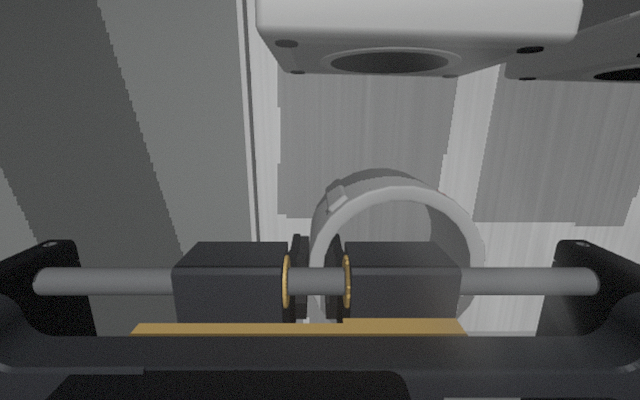

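Ring is resting on the pan (force ≈0, pan sunk further). Release, lift, and head for the second ring.

play_rows(commands=[[0.03,[0,0,0],[0,0,0]],[0.03,[0,0,0],[0,0,0]],[0.03,[0,0,0],[0,0,0]],[0.03,[0,0,-0.02],[0,0,0]],[0.03,[0,0,-0.05],[0,0,0]],[0.03,[0,0,-0.1],[0,0,0]],[0.03,[0,0,-0.15],[0,0,0]],[0.03,[0,0,-0.17],[0,0,0]],[0.03,[0,0,-0.17],[0,0,0]]])

```text
time: 32.5
ee_pos: [0.4121, -0.3991, 0.2796]
eef_rot: [0.708, 0.706, 0.0, 0.004]
force: [1.0, 0.2, -0.8]
finger_gap: 0.0302
```

```bash
python3 -c "
from h import *
st();b=save('scene','sc22.png')
import cv2
cv2.imwrite('pics/m22.png',cv2.resize(b[100:280,90:290],(780,700))[:600,:,::-1]);go([.607,.45,.22],0)
KT=cam('scene')
for r in mark_of('scene','r1'):
  if r['p']>.3: print(round(r['p'],2),np.round(r['position'][::-1]),np.round(unproj('scene',r['position'][::-1],0,KT)[0],3))
"
```

```text
32.5 pos [ 0.4121 -0.3991  0.2796] ytool deg -0.1 zt [ 0.005 -0.005 -1.   ] F [ 1.   0.2 -0.8] gap 0.0302 q [-0.96  0.39  1.5   0.    1.24 -0.96]
shift mm [848.3 193.7  56.8] turn [ 0.1  0.  -0.1]
0.87 [389. 253.] [0.553 0.377 0.   ]
0.81 [165. 154.] [ 0.406 -0.43   0.   ]
0.66 [428. 265.] [0.558 0.493 0.   ]
0.57 [378. 274.] [0.628 0.358 0.   ]
```

View pics/m22.png

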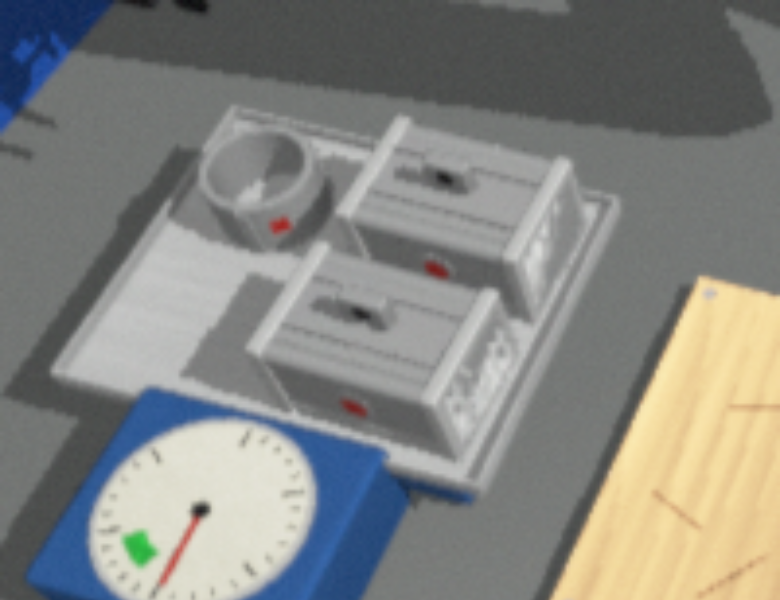

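play_rows(commands=[[0.03,[0.05,0.02,0],[0,0,0]],[0.03,[0.1,0.03,0],[0,0,0]],[0.03,[0.15,0.05,0],[0,0,0]],[0.03,[0.2,0.07,0],[0,0,0]],[0.03,[0.25,0.08,0],[0,0,0]],[0.03,[0.3,0.09,0],[0,0,0]],[0.03,[0.35,0.1,0],[0,0,0]],[0.03,[0.4,0.11,0],[0,0,0]],[0.03,[0.45,0.12,0],[0,0,0]],[0.03,[0.5,0.13,0],[0,0,0]],[0.03,[0.55,0.14,0],[0,0,0]],[0.03,[0.6,0.15,0.01],[0,0,0]],[0.03,[0.65,0.16,0.02],[0,0,0]],[0.03,[0.7,0.17,0.03],[0,0,0]],[0.03,[0.75,0.18,0.05],[0,0,0]],[0.03,[0.8,0.19,0.07],[0,0,0]],[0.03,[0.844,0.194,0.08],[0,0,0]],[0.03,[0.844,0.194,0.08],[0,0,0]],[0.03,[0.844,0.194,0.08],[0,0,0]],[0.03,[0.844,0.194,0.08],[0,0,0]]])

```text
time: 34.6
ee_pos: [0.6048, 0.4466, 0.1938]
eef_rot: [0.708, 0.707, -0.002, -0.002]
force: [0.6, -0.7, -0.3]
finger_gap: 0.0301
```

```bash
python3 ring.py w23.png
```

```text
34.6 pos [0.6048 0.4466 0.1938] ytool deg -0.1 zt [-0.005 -0.    -1.   ] F [ 0.6 -0.7 -0.3] gap 0.0301 q [0.49 0.74 1.09 0.   1.32 0.49]
cut 0.83 [226. 203.  83.  64.]
cut 0.83 [229. 113.  92.  93.]
cut 0.73 [307. 222.  73.  89.]
mark 0.76 [340. 257.] [[0.635 0.35  0.   ]]
mark 0.6 [272. 237.] [[0.549 0.376 0.   ]]
```

View pics/w23.png

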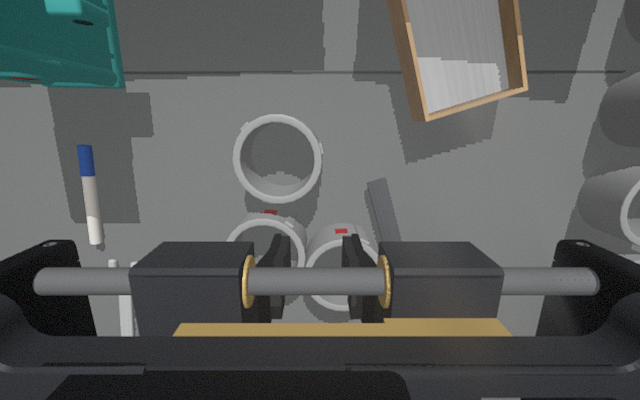

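```bash
python3 -c "
from h import *
P=unproj('wrist',[(278,158),(233,158),(322,158),(278,114),(278,202)],.055).round(3);print(P.tolist());go([P[0][0]+.041,P[0][1],.08],0)"
```

```text
[[0.569, 0.482, 0.055], [0.524, 0.482, 0.055], [0.613, 0.482, 0.055], [0.571, 0.524, 0.055], [0.567, 0.436, 0.055]]
shift mm [ 36.3   3.6 117.1] turn [-0.1 -0.1 -0.2]
```

play_rows(commands=[[0.03,[0.02,0.004,0.02],[0,0,0]],[0.03,[0.035,0.004,0.06],[0,0,0]],[0.03,[0.035,0.004,0.09],[0,0,0]],[0.03,[0.035,0.004,0.11],[0,0,0]],[0.03,[0.035,0.004,0.11],[0,0,0]],[0.03,[0.035,0.004,0.11],[0,0,0]]])

```text
time: 35.35
ee_pos: [0.6112, 0.4797, 0.0879]
eef_rot: [0.709, 0.705, 0.0, -0.001]
force: [0.8, 1.0, -0.1]
finger_gap: 0.0301
```

```bash
python3 ring.py w24.png
```

```text
35.35 pos [0.6112 0.4797 0.0879] ytool deg -0.3 zt [-0.001  0.002 -1.   ] F [ 0.8  1.  -0.1] gap 0.0301 q [0.52 0.88 1.09 0.   1.17 0.53]
cut 0.67 [274. 292.  25.  30.]
cut 0.67 [184. 158. 133. 112.]
cut 0.66 [299. 294.  63.  31.]
mark 0.74 [342. 331.] [[ 0.637  0.355 -0.   ]]
```

View pics/w24.png

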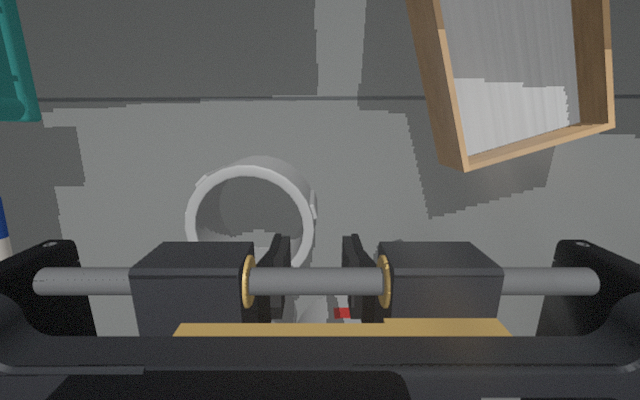

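```bash
python3 -c "
from h import *
import cv2
print(unproj('wrist',[(187,226),(315,226),(302,226),(249,166),(316,251)],.055).round(4).tolist())
b=cv2.imread('pics/w24.png')[140:280,160:360];cv2.imwrite('pics/w24c.png',cv2.resize(b,None,fx=4,fy=4,interpolation=2))"
```

```text
[[0.524, 0.4841, 0.055], [0.6121, 0.4836, 0.055], [0.6031, 0.4836, 0.055], [0.5692, 0.5253, 0.055], [0.6127, 0.4649, 0.055]]
```

View pics/w24c.png

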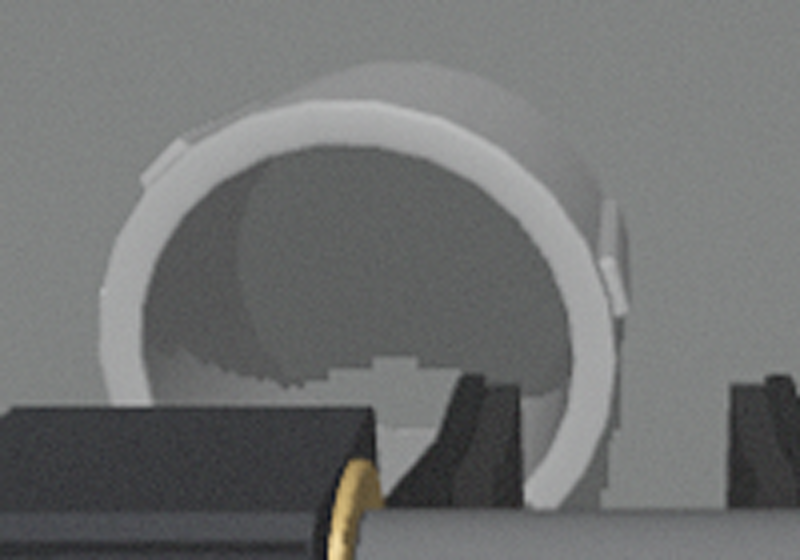

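play_rows(commands=[[0.03,[0,-0.003,0.01],[0,0,0]],[0.03,[0,-0.003,0.035],[0,0,0]],[0.03,[0,-0.003,0.057],[0,0,0]],[0.03,[0,-0.003,0.06],[0,0,0]],[0,[0,-0.003,0.06],[0,0,0]],[0,[0,-0.003,0.06],[0,0,0]],[0,[0,-0.003,0.06],[0,0,0]],[0,[0,-0.003,0.06],[0,0,0]],[0,[0,-0.003,0.06],[0,0,0]],[0,[0,-0.003,0.06],[0,0,0]],[0,[0,-0.003,0.05],[0,0,0]],[0,[0,-0.003,0.03],[0,0,0]],[0,[0,-0.003,0],[0,0,0]],[0,[0,-0.003,-0.04],[0,0,0]],[0,[0,-0.003,-0.08],[0,0,0]],[0,[0,-0.003,-0.12],[0,0,0]],[0,[0,-0.003,-0.16],[0,0,0]],[0,[0,-0.003,-0.18],[0,0,0]]], squeeze=45)

```text
time: 37.3
ee_pos: [0.6106, 0.4808, 0.2749]
eef_rot: [0.709, 0.705, 0.006, 0.001]
force: [0.1, 0.1, -2.4]
finger_gap: 0.0083
```

```bash
python3 -c "
from h import *
st();save('wrist','w25.png');go([.612,-.4,.27],0)"
```

```text
37.3 pos [0.6106 0.4808 0.2749] ytool deg -0.3 zt [ 0.01   0.008 -1.   ] F [ 0.1  0.1 -2.4] gap 0.0083 q [0.52 0.71 0.93 0.   1.49 0.53]
shift mm [-881.4    4.8   -0.9] turn [ 0.8 -0.6 -0.3]
```

View pics/w25.png

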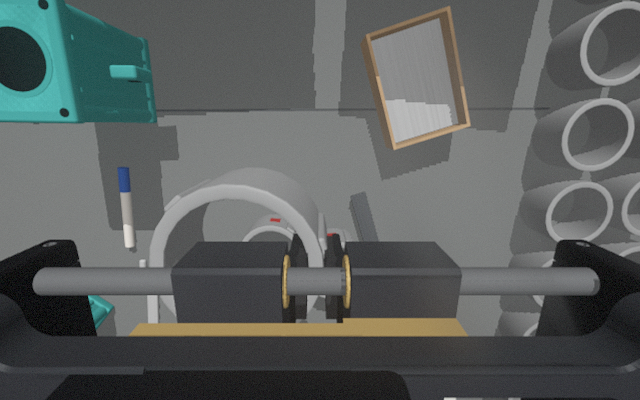

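play_rows(commands=[[0,[-0.03,0,0],[0,0,0]],[0,[-0.07,0,0],[0.5,-0.4,0]],[0,[-0.115,0,0],[0.8,-0.6,0]],[0,[-0.16,0,0],[0.8,-0.6,0]],[0,[-0.205,0,0],[0.8,-0.6,0]],[0,[-0.25,0,0],[0.8,-0.6,0]],[0,[-0.295,0,0],[0.8,-0.6,0]],[0,[-0.34,0,0],[0.8,-0.6,0]],[0,[-0.385,0,0],[0.8,-0.6,0]],[0,[-0.43,0,0],[0.8,-0.6,0]],[0,[-0.475,0,0],[0.8,-0.6,0]],[0,[-0.52,0,0],[0.8,-0.6,0]],[0,[-0.565,0,0],[0.8,-0.6,0]],[0,[-0.61,0,0],[0.8,-0.6,0]],[0,[-0.655,0,0],[0.8,-0.6,0]],[0,[-0.7,0.002,0],[0.8,-0.6,0]],[0,[-0.745,0.005,0],[0.8,-0.6,0]],[0,[-0.79,0.005,0],[0.8,-0.6,0]],[0,[-0.83,0.005,0],[0.8,-0.6,0]],[0,[-0.865,0.005,0],[0.8,-0.6,0]]])

```text
time: 39.35
ee_pos: [0.6113, -0.386, 0.2673]
eef_rot: [0.709, 0.705, -0.001, -0.001]
force: [0.3, -0.5, -2.6]
finger_gap: 0.0085
```

play_rows(commands=[[0,[-0.014,0,0],[0,0,0]],[0,[-0.014,0,0],[0,0,0]],[0,[-0.014,0,0],[0,0,0]]])

```text
time: 39.65
ee_pos: [0.6108, -0.3985, 0.266]
eef_rot: [0.709, 0.705, -0.0, -0.002]
force: [0.3, 0.7, -3.6]
finger_gap: 0.0083
```

```bash
python3 -c "
from h import *
st();save('wrist','w26.png');go([.612,-.4,.10],0)"
```

```text
39.65 pos [ 0.6108 -0.3985  0.266 ] ytool deg -0.4 zt [-0.003  0.003 -1.   ] F [ 0.3  0.7 -3.6] gap 0.0083 q [-0.73  0.64  1.08  0.    1.42 -0.72]
shift mm [ -2.5   1.3 166.5] turn [-0.2 -0.2 -0.3]
```

View pics/w26.png

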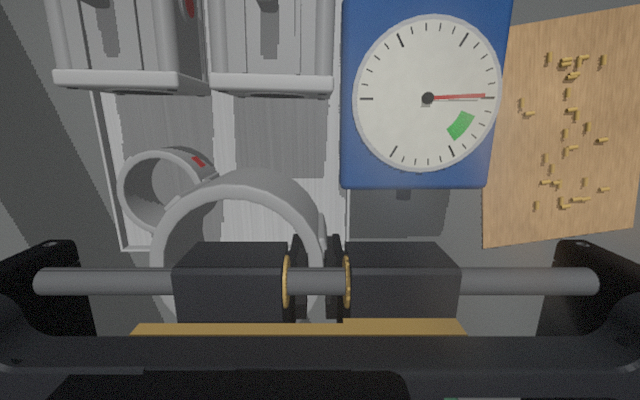

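play_rows(commands=[[0,[-0.001,0,0.03],[0,0,0]],[0,[-0.001,0,0.07],[0,0,0]],[0,[-0.001,0,0.11],[0,0,0]],[0,[-0.001,0,0.14],[0,0,0]],[0,[-0.001,0,0.154],[0,0,0]],[0,[-0.001,0,0.16],[0,0,0]],[0,[-0.001,0,0.164],[0,0,0]],[0,[-0.001,0,0.167],[0,0,0]],[0,[-0.001,0,0.167],[0,0,0]],[0,[-0.001,0,0.167],[0,0,0]]])

```text
time: 40.7
ee_pos: [0.6117, -0.399, 0.1013]
eef_rot: [0.709, 0.705, 0.0, -0.0]
force: [0.4, 0.8, 1.2]
finger_gap: 0.0082
```

```bash
python3 -c "
from h import *
st();save('wrist','w27.png')"
```

```text
40.7 pos [ 0.6117 -0.399   0.1013] ytool deg -0.3 zt [-0.     0.001 -1.   ] F [0.4 0.8 1.2] gap 0.0082 q [-0.73  0.8   1.23  0.    1.11 -0.73]
```

View pics/w27.png

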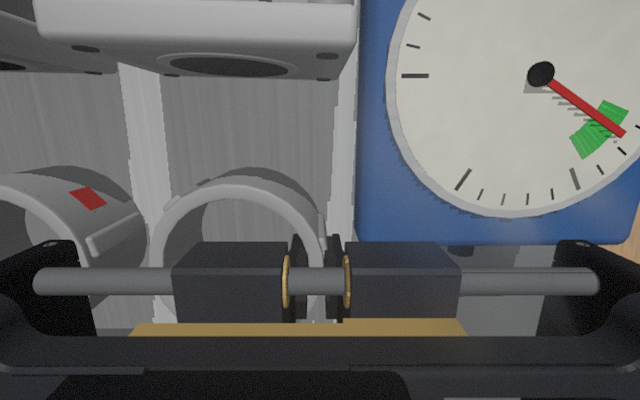

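play_rows(commands=[[0.026,[0,0,0],[0,0,0]],[0.026,[0,0,0],[0,0,0]],[0.026,[0,0,0],[0,0,0]],[0.026,[0,0,-0.02],[0,0,0]],[0.026,[0,0,-0.05],[0,0,0]],[0.026,[0,0,-0.1],[0,0,0]],[0.026,[0,0,-0.15],[0,0,0]],[0.026,[0,0,-0.2],[0,0,0]],[0.026,[0,0,-0.22],[0,0,0]],[0.026,[-0.03,-0.05,-0.22],[0,0,0]],[0.026,[-0.03,-0.1,-0.22],[0,0,0]],[0.026,[-0.03,-0.15,-0.22],[0,0,0]],[0.026,[-0.03,-0.17,-0.22],[0,0,0]],[0.026,[-0.03,-0.17,-0.22],[0,0,0]],[0.026,[-0.03,-0.17,-0.22],[0,0,0]]])

```text
time: 42.25
ee_pos: [0.4415, -0.4289, 0.3218]
eef_rot: [0.71, 0.705, 0.0, 0.0]
force: [0.5, -0.3, -0.1]
finger_gap: 0.0263
```

```bash
python3 -c "
from h import *
st();b=save('scene','sc28.png');a=save('top','top28.png')
import cv2
cv2.imwrite('pics/m28.png',cv2.resize(b[100:280,90:290],(780,700))[:600,:,::-1])
cv2.imwrite('pics/d28.png',cv2.resize(b[190:275,95:195],(800,600),interpolation=2)[:,:,::-1])"
```

```text
42.25 pos [ 0.4415 -0.4289  0.3218] ytool deg -0.4 zt [ 0.001  0.    -1.   ] F [ 0.5 -0.3 -0.1] gap 0.0263 q [-0.95  0.42  1.33  0.    1.39 -0.95]
```

View pics/m28.png

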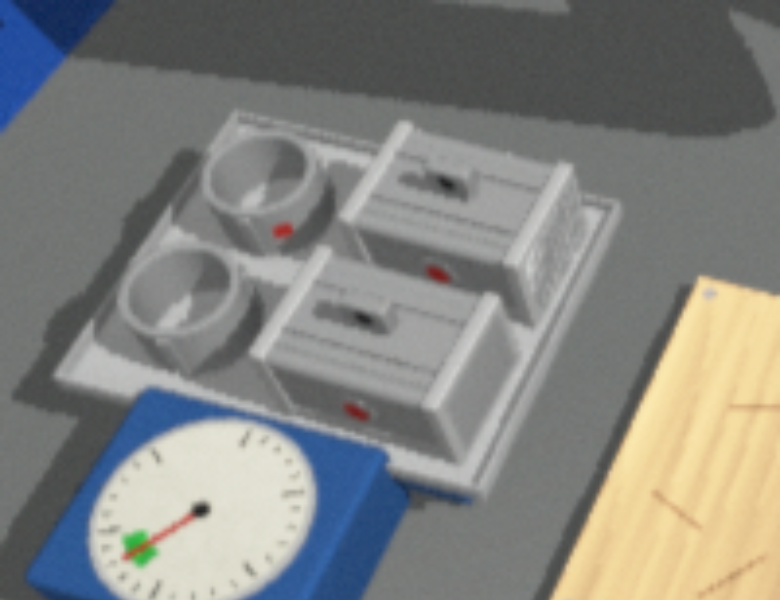

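View pics/d28.png

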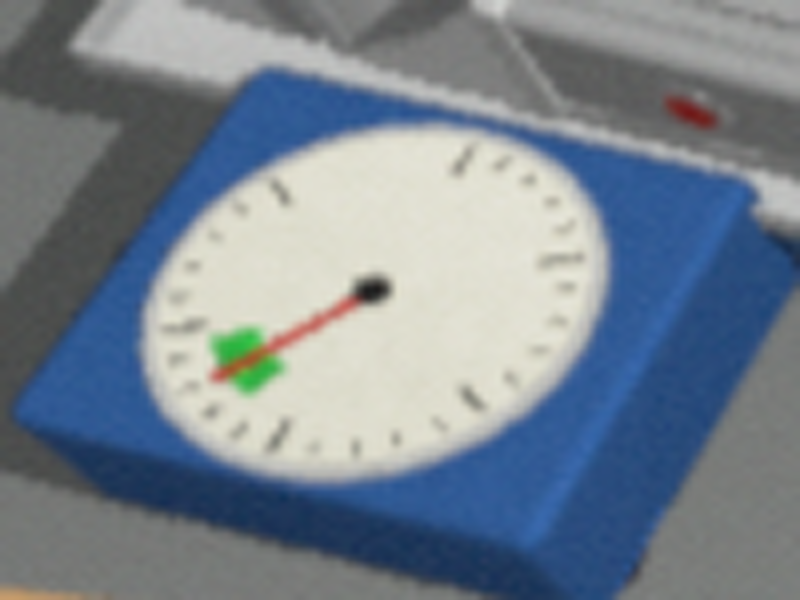

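View pics/top28.png

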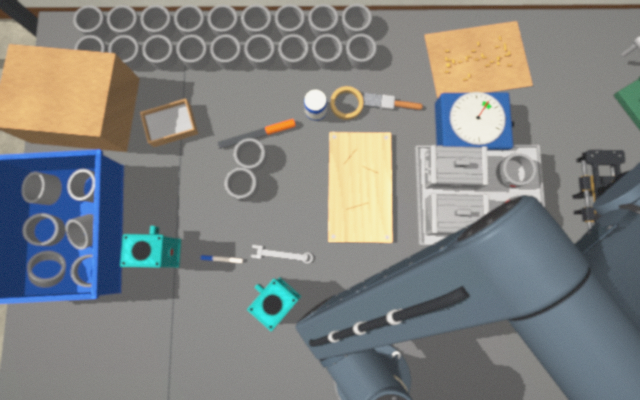

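play_rows(commands=[[0.026,[0,0,0],[0,0,0]],[0.026,[0,0,0],[0,0,0]],[0.026,[0,0,0],[0,0,0]],[0.026,[0,0,0],[0,0,0]],[0.026,[0,0,0],[0,0,0]],[0.026,[0,0,0],[0,0,0]]])

```text
time: 42.95
ee_pos: [0.4427, -0.4286, 0.3213]
eef_rot: [0.709, 0.705, 0.0, 0.0]
force: [-0.2, 0.4, -0.6]
finger_gap: 0.0259
```

```bash
python3 -c "
from h import *
b=save('scene','sc29.png');a=cv2.imread('pics/sc28.png')[:,:,::-1]
print('diff',np.abs(b.astype(int)-a)[100:280,90:290].max(),np.abs(b.astype(int)-a)[100:280,90:290].mean()); st(); print(robot.hand_in())"
```

```text
diff 26 1.7765092592592593
43.0 pos [ 0.4427 -0.4286  0.3213] ytool deg -0.3 zt [ 0.001  0.    -1.   ] F [-0.2  0.2 -0.2] gap 0.0259 q [-0.95  0.42  1.33  0.    1.39 -0.95]
the job is handed in; nothing more can be done
None
```

The charge is made up and handed in at about 43 s. Both grey housings lie flat in the scale pan, lugs up, with two rings beside them.

- **Tipping:** I pushed each housing over onto the board, high on its lug side. Both lay there flat, lugs up and let go, before I lifted either one.
- **Second housing:** It pitched roughly 8° in the grip on the way to the pan. I tilted the tool to level it and set it down, and the pictures show it flat.
- **Last checks:** The pointer stood in about the middle of the green sector. The last two camera pictures of the pan differed only slightly, which I read as noise. Tool force was near zero, with the gripper well clear above the pan.
- **Left alone:** The two spare rings are on the bench. In the last top view the turquoise look-alikes and the other things stood where they started.
- **Feet against the board edge:** I did not slide the housings up to the edge first. They started about 8 to 14 mm from it and tipped from where they stood.
- **What I could not check:** I judged flatness and the pan's sinking from pictures and the dial, since I had no direct reading of either.

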